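# Fit the bayonet bulb in the hallway wall lamp and keep it pressed home

## Robot

A 6-joint arm with a two-finger parallel gripper is mounted at the origin on the work surface. World frame = base frame: x ahead of the robot, y to its left, z up, the work surface at z = 0. Lengths are in m, angles in degrees, forces in N, time in s.
With the tool pointing down it reaches from about 0.3 to 1 m from the base axis. Payload 5.1 kg.
Tool frame: the origin (TCP) lies on the mounting face of the last link; the fingertips stand 190 mm ahead of it and the grasp point (between the pads) lies 171 mm ahead of it; y points along the fingers, z is the direction in which the jaws open and shut, and the axes are right-handed (so a half turn about y gives the same grasp; the last joint's range is limited). The gripper opens to 95 mm and grips with 3 to 60 N. Pads are 20 mm wide; open, the fingers measure 119 mm over their backs; the gripper's body (75 mm by 180 mm) begins 59 mm behind the grasp point.
Start: joints at [-76.009, 7.093, 94.555, -0, 78.352, -4.733], TCP at [0.209, -0.616, 0.405] pointing down, gripper open.
Joint ranges: [-149.61, 149.61], [-58.7, 133.49], [1.44, 155.28], [-77.14, 257.14], [18.33, 153.61], [-166.67, 166.67]. Speed limits (degrees/s): [147.25, 147.25, 180, 180, 180, 180].

## Interface

Orientations are given as a 3x3 rotation matrix whose columns are the frame's x, y, z axes.
In Python, from plant import monitor, grab_frame, camera_info, order gives the robot as it stands.
- The arm moves only by the tool play_rows, never from a script. Its argument "deltas" is a list of rows, each an object with "dp": the shift along the tool's x, y, z as a fraction of full scale, a list of three; "rot": the turn, a rotation vector about the tool's x, y, z as a fraction of full scale, a list of three; "grip": the opening, from -1 (shut) to 1 (fully open). In form: [{"dp": [dx, dy, dz], "rot": [rx, ry, rz], "grip": grip}, ...]. A call has 1 to 10 rows; each row shifts and turns the pose as measured when the row begins, along the tool's axes as they then stand; what a row does not reach is not made up. Full scale, the value 1, is 50 cm for a shift and pi rad for a turn. A row lasts 1/10 s, in which the tool goes at most 50 mm and 8.59 degrees, less where a joint would pass 70% of its speed; a pose out of reach is approached as far as the arm can. A call with a number of a shift or a turn outside -1 to 1 is refused whole. A call with a gripper value outside its range is refused whole. The fingers move at their own pace and stop on an object; "squeeze" is the grip in N (left out, the last holds). Time passes only in rows, so rows that do not move let the fingers close. It gives the time, the measured TCP pose, the force and the opening at its end, in the units of the state.
- monitor.get_state(): the state, without advancing time (a new reading comes with each control period).
- grab_frame(name): name is "side" or "top" or "wrist"; returns the picture (400x640x3 uint8, red, green, blue); there is no depth.
- camera_info(name): a dict with "vfov" (degrees; the focal length in pixels is half the picture's height over the tangent of half this angle, whatever the lens; pixels are square), "cx", "cy" (the principal point, pixels), "k1" (the pictures are not rectified: a ray, as slopes to the right and down, at radius r is drawn at 1 + k1 r^2 times it, then the intrinsics apply), "origin" and "rotation" of the camera in the world. Camera axes: x right, y up, looking along -z (the intrinsics and any distortion apply to the point x, -y, -z); pixel columns grow to the right and rows downward; lengths in m; the calibration is good to about 2 mm. A picture is of the moment at which its call begins: read the wrist's pose just before it. camera_info takes no time and is no camera call; for the wrist camera it gives the pose at the moment of the call.
- order.close_job(): hands the job in, once; it reports no verdict.
The state is a dict: "t": time; "q": joint angles; "dq": joint speeds; "effort": joint torques, N m; "tcp_pos": TCP position; "ee_rot": TCP orientation; "wrist_force": force on the tool from outside, world axes, zero at the start; "wrist_torque": the same for the moment, N m; "finger_gap": finger opening in m.
Only numpy, scipy, OpenCV 4.12 (cv2) and the standard library are available. Lean on these libraries where they do the work, as an engineer would, in place of code of your own. Each camera call takes 0.05 s, during which the arm holds its last target.

## Task

The cream candle sleeve on the brass wall lamp has ridden up over the socket: first press it right down until it stops. Then take the new bulb out of its carton, turn it until its two pins line up with the socket's slots, slide it home against the spring contacts and twist it clockwise (seen from above) to the stop. Finish still gripping the bulb and still pressing it fully down, upright and turned to the stop, while I switch on and watch for a flicker; leave the key fob, pill bottle, coin roll and ring box where they are.

Things in the scene. Friction and masses are not known exactly. Their poses are not given: they have to be found in the camera images.
- socket_rim (a point): centre of the mouth of the fixed brass bayonet socket, which faces straight up on the wall lamp, 140 mm above the work surface. z up, x along the two opposite entry slots (a half turn gives the same socket). Bore 24.4 mm, rim 33 mm outside. The slots are 6 mm wide, open at the rim, and run straight down to a floor 14.5 mm below it; the pins rest on that floor when the bulb is home
- lock_line (a point): same point, z up; x is where the pins lie when the bulb is locked, 0.66 rad clockwise from the slots seen from above. From the foot of each slot a 5 mm high passage leads clockwise under a barb (ending 0.38 rad from the slot's middle), then a notch reaching up to 6 mm below the rim; the hard stop lets the pins turn 0.69 rad at most. The bulb can only turn when fully down
- contacts (a joint): travel in m of the two spring contacts inside the socket that push the bulb up: 0 free, 0.0095 with the bulb home. 3 N at first touch (pins 3.5 mm below the rim), about 9.5 N when home. Let go after the twist, the bulb springs 5.5 mm up into the notch
- lamp: the fixed brass wall lamp under the socket; origin on the socket's vertical axis at the work surface. Its arm goes in -y to a half-height wall 200 mm high, whose face is 115 mm from the axis
- sleeve_top (a point): centre of the top rim of the cream plastic candle sleeve, an upright tube round the socket, 41 mm outside, 36 mm inside, 86 mm long. z up. Fully down, its top is 2 mm above the socket's rim (142 mm above the work surface); ridden up by over 10 mm it hides the socket's mouth and is in the way of the bulb's body
- sleeve (a joint): height in m of the sleeve above its fully down place: 0 is fully down, 0.021 the most it can ride up. It slides with about 5 N of friction and stays where it is left; press down anywhere on its top rim
- bulb_mid (a point): centre of the gripping part of the new white LED bulb, loose and upright in its carton, cap down. z towards the dome, x along its two pins (a half turn gives the same bulb). Cylinder of 40 mm diameter from 24 mm below to 28 mm above this point; dome ends 42 mm above it, foot of the cap 62 mm below. Dark bars low on the body and a dark rib on the dome are in line with the pins. 42 to 78 g
- bulb_pins (a point): point on the bulb's axis level with its pins, 10 mm above the foot and 52 mm below bulb_mid; same axes. Metal cap 22 mm in diameter, 24 mm long, then a 14 mm taper up to the body. The pins stick out 3 mm on opposite sides along x and are 3 mm thick, 28 mm tip to tip. With the bulb home this point is 13 mm below socket_rim
- carton_top (a point): centre of the top opening of the opened card carton, 66 mm square, 34 mm high, fixed; the bulb stands in a round well in it, its foot 2 mm above the work surface, so lift the bulb 40 mm straight up to clear it
- key_fob: red plastic key fob, 46 x 28 x 11 mm, with a ring at its +x end and a brass key beside it; origin at the underside's centre. Leave alone
- pill_bottle: glass pill bottle shaped like a salt shaker, steel cap, 44 mm in diameter, 77 mm high; origin at the underside's centre. Leave alone
- coin_roll: copper coin roll standing on end, 25 mm in diameter, 52 mm high; origin at the underside's centre. Leave alone
- ring_box: walnut ring box, 56 x 56 x 43 mm; origin at the underside's centre. Leave alone

How it is judged (in metres and radians):
On the way, in this order (a step that is already met when the one before it is completed fails the run):
1. the candle sleeve is pressed right down, before the bulb goes in (value of joint sleeve below 0.0015 m and distance between bulb_pins and socket_rim above 0.03 m), for 0.2 s.
2. the bulb's pins are down in the socket's slots (z of bulb_pins in the frame of socket_rim below -0.003 m and horizontal distance between bulb_pins and socket_rim below 0.003 m), for 0.1 s.
At the end, for the whole second after the job is handed in: Sleeve within 1.5 mm of fully down; bulb centred (3 mm) and upright (5 degrees) in the socket, pins at least 11.5 mm below the rim (within 1.5 mm of home) and within 0.15 rad of the lock line, still gripped and still pressed on the socket with over 5 N (value of joint sleeve below 0.0015 m and z of bulb_pins in the frame of socket_rim below -0.0115 m and horizontal distance between bulb_pins and socket_rim below 0.003 m and angle between the x axis of bulb_pins and the x axis of lock_line, either way round below 0.15 rad and angle between bulb_mid's own z axis and vertical below 0.09 rad and contact force between bulb and socket above 5 N and contact force between the fingers and bulb above 3 N); the arm keeps its last pose, push and grip.
It fails at once if the key fob, pill bottle, coin roll or ring box is shoved (more than 20 mm) or knocked over (distance of any of key_fob, pill_bottle, coin_roll, ring_box from where it was at the start of the episode above 0.02 m or angle between any of pill_bottle, coin_roll's own z axis and vertical above 0.5 rad).
It also fails if it takes over 51 s, if anything falls off the work surface, if the arm or the gripper's body presses on something with over 40 N, if the wrist force passes 120 N, or if a joint passes its speed limit or range.

## Working session

There is one attempt and no reset: what is moved stays moved. The work goes in short steps, Python scripts to look and compute and a tool call to move; the robot and the scene stay as the last step left them, time stands still between calls to the robot, and variables do not carry over. Pictures are saved under pics/ and viewed, and the job is handed in when it is done.

Besides the shell and the picture viewer there is one more tool, called after "Emit:" as a command line: name --argument value ..., lists and objects as JSON in quotes. play_rows: Moves the arm, as the interface text tells. Shift numbers are shares of 50 cm and turn numbers shares of pi rad, none past 1 either way. Its arguments: {"type":"object","properties":{"deltas":{"type":"array"},"squeeze":{"type":"number"}},"required":["deltas"]}

```bash
ls; mkdir -p pics; python3 - <<'E'
from plant import monitor, grab_frame, camera_info
import cv2, numpy as np
s=monitor.get_state()
print({k:np.round(v,4).tolist() for k,v in s.items()})
for n in ["side","top","wrist"]:
    print(n,camera_info(n))
    cv2.imwrite(f"pics/{n}0.png",grab_frame(n)[:,:,::-1])
E
```

```text
pics
{'t': 0.0, 'q': [-76.0075, 7.1363, 94.6335, -0.0016, 78.3517, -4.7332], 'dq': [-0.1292, 0.0566, -0.0256, -0.0111, 0.04, 0.0069], 'effort': [0.0017, -41.7598, -35.9936, 0.0776, 0.0492, -0.0002], 'tcp_pos': [0.2086, -0.6154, 0.4035], 'ee_rot': [[-0.9471, -0.0005, 0.321], [-0.321, 0.0021, -0.9471], [-0.0001, -1.0, -0.0021]], 'wrist_force': [-0.2246, -1.0171, 0.0337], 'wrist_torque': [0.0201, -0.0444, -0.0195], 'finger_gap': 0.0951}
side {'vfov': 57.36992014201618, 'cx': 323.19568589021236, 'cy': 202.79055959210723, 'k1': -0.00016529681920732497, 'origin': array([0.57348147, 0.73738587, 0.80744926]), 'rotation': array([[-0.99832478,  0.0321291 , -0.04811809],
       [-0.05680034, -0.70257247,  0.7093417 ],
       [-0.01101594,  0.71088652,  0.70322045]])}
top {'vfov': 57.509432965219055, 'cx': 314.0797660512622, 'cy': 203.2065045339373, 'k1': -0.013261385855583802, 'origin': array([0.37580981, 0.04112934, 1.17100728]), 'rotation': array([[-0.00307272,  0.97914944, -0.20311802],
       [-0.99999242, -0.00252334,  0.00296364],
       [ 0.00238931,  0.20312558,  0.97914978]])}
wrist {'vfov': 65.6977431251884, 'cx': 322.88274462271437, 'cy': 201.59200760200784, 'k1': -0.04389336122611878, 'origin': array([ 0.28199621, -0.59030135,  0.38297586]), 'rotation': array([[ 0.32028492,  0.90968063,  0.26438365],
       [-0.94731949,  0.30809774,  0.0875304 ],
       [-0.0018313 , -0.27849045,  0.96043725]])}
```

View pics/side0.png

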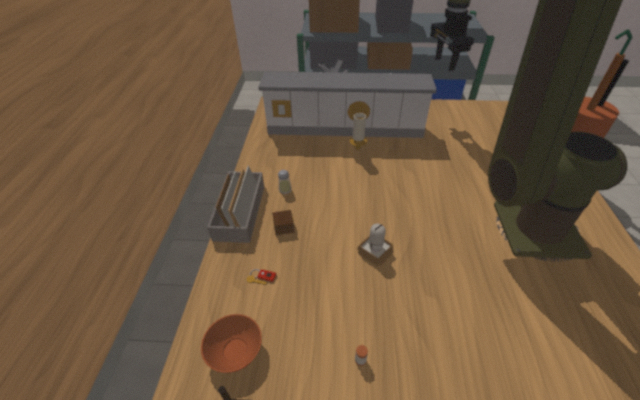

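View pics/top0.png

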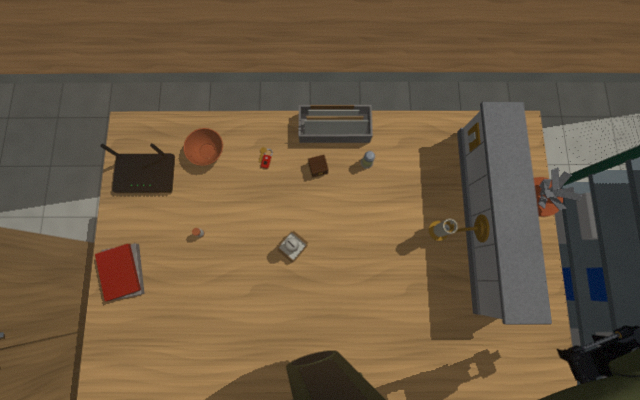

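View pics/wrist0.png

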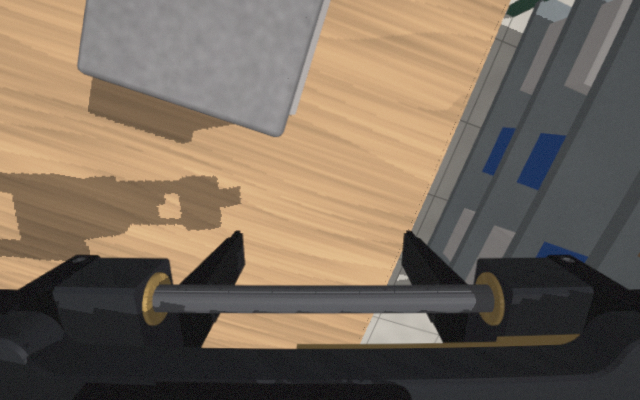

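```bash
cat > h.py <<'E'
import numpy as np, cv2
from plant import monitor, grab_frame, camera_info
def K(ci,h=400):
    f=h/2/np.tan(np.radians(ci['vfov'])/2); return np.array([[f,0,ci['cx']],[0,f,ci['cy']],[0,0,1]])
def ray(ci,u,v):
    p=cv2.undistortPoints(np.array([[[u,v]]],float),K(ci),np.array([ci['k1'],0,0,0,0.]))[0,0]
    d=np.array([p[0],-p[1],-1.]); return ci['origin'],np.array(ci['rotation'])@d
def onz(ci,u,v,z):
    o,d=ray(ci,u,v); return o+d*(z-o[2])/d[2]
def proj(ci,P):
    P=np.atleast_2d(P); c=(P-ci['origin'])@ci['rotation']; c=c*[1,-1,-1]
    return cv2.projectPoints(c.reshape(-1,1,3),np.zeros(3),np.zeros(3),K(ci),np.array([ci['k1'],0,0,0,0.]))[0][:,0]
def tri(*rs):
    A=np.zeros((3,3));b=np.zeros(3)
    for o,d in rs:
        d=d/np.linalg.norm(d);M=np.eye(3)-np.outer(d,d);A+=M;b+=M@o
    return np.linalg.solve(A,b)
E
python3 - <<'E'
import cv2
def crop(n,x,y,w,h,o,s):
    i=cv2.imread(f"pics/{n}.png")[y:y+h,x:x+w]; cv2.imwrite(f"pics/{o}.png",cv2.resize(i,None,fx=s,fy=s,interpolation=cv2.INTER_CUBIC))
crop("side0",320,90,80,60,"c1",6);crop("side0",340,205,80,60,"c2",6)
crop("top0",420,200,80,60,"c3",6);crop("top0",260,215,80,60,"c4",6)
a=[cv2.imread(f"pics/c{i}.png") for i in (1,2,3,4)]
i=cv2.vconcat([cv2.hconcat(a[:2]),cv2.hconcat(a[2:])]); cv2.imwrite("pics/cc.png",cv2.resize(i,(800,600)))
E
```

```text
(no output)
```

View pics/cc.png

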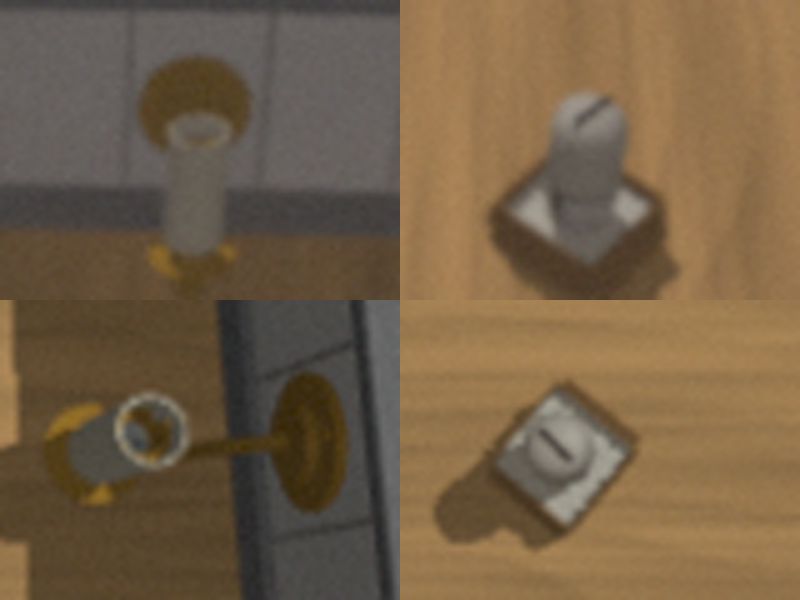

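```bash
python3 - <<'E'
from h import *
T=camera_info('top');S=camera_info('side')
P=tri(ray(T,450.4,226),ray(S,359.6,116.2));print('sleeve top tri',P, proj(T,P),proj(S,P))
for z in(.150,.163):print(onz(T,450.4,226,z),onz(S,359.6,116.2,z))
# bulb dome rib, top z=0.106
print('bulb',onz(T,291.2,244.4,.105))
# rib ends
a=onz(T,260+(540-400)/5,215+(432-300)/5,.1);b=onz(T,260+(572-400)/5,215+(462-300)/5,.1);print('rib ends',a,b,np.degrees(np.arctan2(*(b-a)[[1,0]])))
a=onz(S,340+(577-400)/5,205+(125)/5,.1);b=onz(S,340+(610-400)/5,205+(98)/5,.1);print('rib ends side',a,b,np.degrees(np.arctan2(*(b-a)[[1,0]])))
print(tri(ray(T,291.2,244.4),ray(S,340+(593-400)/5,205+112/5)))
E
```

```text
sleeve top tri [ 0.52034483 -0.34867699  0.14733695] [[450.35700645 226.25154275]] [[359.39408653 116.13804195]]
[ 0.52068649 -0.3478417   0.15      ] [ 0.51987511 -0.34393298  0.15      ]
[ 0.51884184 -0.34288912  0.163     ] [ 0.52093509 -0.32255164  0.163     ]
bulb [0.47432401 0.10506098 0.105     ]
rib ends [0.4836074 0.1148433 0.1      ] [0.46599316 0.09590965 0.1       ] -132.9324751674519
rib ends side [0.4830549  0.11635164 0.1       ] [0.4651957  0.09699586 0.1       ] -132.69711638594308
[0.47458141 0.10554232 0.09838038]
```

```bash
cat > plan.py <<'E'
import sys
from h import *
from scipy.spatial.transform import Rotation as R
def Rt(yaw):
    c,s=np.cos(np.radians(yaw)),np.sin(np.radians(yaw)); x=np.array([c,s,0]);y=np.array([0,0,-1.]); return np.c_[x,y,np.cross(x,y)]
def plan(p,yaw,vmax=.045,wmax=8.2,grip=None,n=None):
    s=monitor.get_state(); q=np.array(s['tcp_pos']);M=np.array(s['ee_rot']);Rg=Rt(yaw)
    rv=R.from_matrix(M.T@Rg).as_rotvec(); D=np.array(p)-q
    N=n or int(np.ceil(max(np.linalg.norm(D)/vmax,np.degrees(np.linalg.norm(rv))/wmax,1)))
    print('yaw now',np.degrees(np.arctan2(M[1,0],M[0,0])),'t',s['t'],'N',N,'D',D.round(4),'rotdeg',np.degrees(rv).round(2))
    for i in range(N):
        Mi=M@R.from_rotvec(rv*i/N).as_matrix()
        print({"dp":(Mi.T@D/N/.5).round(4).tolist(),"rot":(rv/N/np.pi).round(4).tolist()})
E
python3 -c "
from plan import *
plan([.520,-.348,.44],-90)"
```

```text
yaw now -161.27430106688797 t 0.15 N 10 D [0.3114 0.2674 0.0362] rotdeg [ 7.000e-02 -7.127e+01 -6.000e-02]
{'dp': [-0.0762, -0.0072, -0.0307], 'rot': [0.0, -0.0396, -0.0]}
{'dp': [-0.0794, -0.0072, -0.021], 'rot': [0.0, -0.0396, -0.0]}
{'dp': [-0.0814, -0.0072, -0.011], 'rot': [0.0, -0.0396, -0.0]}
{'dp': [-0.0821, -0.0072, -0.0008], 'rot': [0.0, -0.0396, -0.0]}
{'dp': [-0.0816, -0.0072, 0.0094], 'rot': [0.0, -0.0396, -0.0]}
{'dp': [-0.0798, -0.0072, 0.0194], 'rot': [0.0, -0.0396, -0.0]}
{'dp': [-0.0767, -0.0072, 0.0292], 'rot': [0.0, -0.0396, -0.0]}
{'dp': [-0.0725, -0.0072, 0.0385], 'rot': [0.0, -0.0396, -0.0]}
{'dp': [-0.0672, -0.0072, 0.0472], 'rot': [0.0, -0.0396, -0.0]}
{'dp': [-0.0608, -0.0072, 0.0552], 'rot': [0.0, -0.0396, -0.0]}
```

Emit:
play_rows --deltas '[{"dp":[-0.04,-0.05,-0.015],"rot":[0,0,0],"grip":-0.25},{"dp":[-0.076,-0.01,-0.031],"rot":[0,-0.04,0],"grip":-0.25},{"dp":[-0.079,-0.005,-0.021],"rot":[0,-0.04,0],"grip":-0.25},{"dp":[-0.081,0,-0.011],"rot":[0,-0.04,0],"grip":-0.25},{"dp":[-0.082,0,0],"rot":[0,-0.04,0],"grip":-0.25},{"dp":[-0.082,0,0.009],"rot":[0,-0.04,0],"grip":-0.25},{"dp":[-0.08,0,0.019],"rot":[0,-0.04,0],"grip":-0.25},{"dp":[-0.077,0,0.029],"rot":[0,-0.04,0],"grip":-0.25},{"dp":[-0.072,0,0.038],"rot":[0,-0.04,0],"grip":-0.25},{"dp":[-0.067,0,0.047],"rot":[0,-0.04,0],"grip":-0.25}]' --squeeze 30

```text
t: 1.15
tcp_pos: [0.5054, -0.3484, 0.4336]
ee_rot: [[-0.077, -0.003, 0.997], [-0.997, 0.007, -0.077], [-0.006, -1.0, -0.004]]
wrist_force: [0.7, -0.6, 0.5]
finger_gap: 0.0358
```

```bash
python3 -c "
from plan import *
plan([.520,-.348,.44],-90)
c=camera_info('wrist');cv2.imwrite('pics/w1.png',grab_frame('wrist')[:,:,::-1]);print(proj(c,[[.52,-.348,.15]]),monitor.get_state()['finger_gap'])"
```

```text
yaw now -94.4330289008471 t 1.15 N 1 D [0.0146 0.0004 0.0064] rotdeg [ 0.19 -4.43 -0.37]
{'dp': [-0.0032, -0.0129, 0.029], 'rot': [0.0011, -0.0246, -0.002]}
[[341.73141027 204.14795112]] 0.03561021509233703
```

View pics/w1.png

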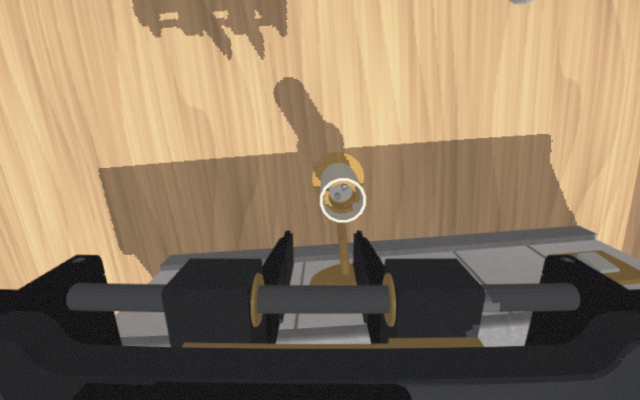

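```bash
python3 - <<'E'
from h import *
i=cv2.imread('pics/w1.png')[160:240,300:390]
cv2.imwrite('pics/w1c.png',cv2.resize(i,None,fx=8,fy=7,interpolation=cv2.INTER_CUBIC)[:600])
h=cv2.cvtColor(i,cv2.COLOR_BGR2HSV);m=((h[...,2]>190)&(h[...,1]<60)).astype(np.uint8)
for c in cv2.findContours(m,0,1)[0]:
    if len(c)>20: e=cv2.fitEllipse(c);print(e,e[0][0]+300,e[0][1]+160)
for n in('top','side'):
    i=cv2.imread(f'pics/{n}0.png'); u,v=(420,205) if n=='top' else (340,100)
    h=cv2.cvtColor(i,cv2.COLOR_BGR2HSV)[v:v+40,u:u+50];m=((h[...,2]>120)&(h[...,1]<60)).astype(np.uint8)
    for c in cv2.findContours(m,0,1)[0]:
        if len(c)>12: e=cv2.fitEllipse(c);print(n,e,e[0][0]+u,e[0][1]+v)
E
```

```text
((42.53383255004883, 39.75450134277344), (43.58313751220703, 45.806396484375), 84.9579086303711) 342.5338325500488 199.75450134277344
```

View pics/w1c.png

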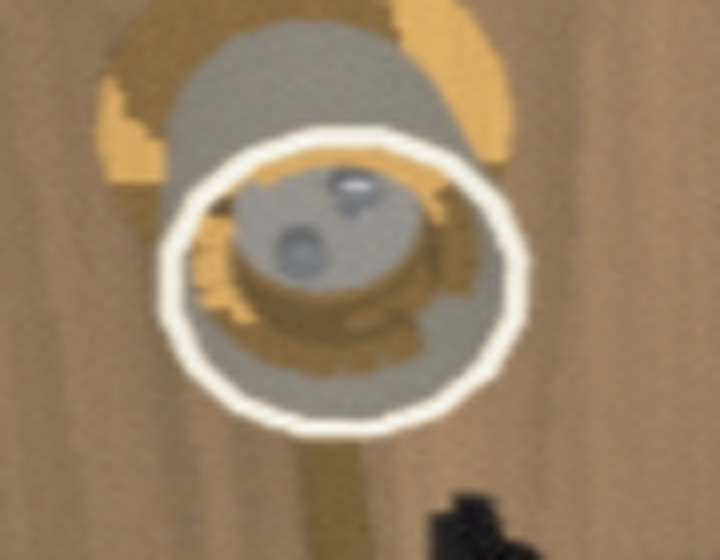

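```bash
python3 - <<'E'
from plan import *
s=monitor.get_state();print(np.round(s['tcp_pos'],4))
c=camera_info('wrist')
for z in(.15,.155,.16):print(onz(c,342.53,199.75,z))
r=[ray(c,342.53,199.75),ray(camera_info('top'),450.4,226),ray(camera_info('side'),359.6,116.2)]
print(tri(*r),tri(*r[:2]))
plan([.5195,-.347,.375],-90)
E
```

```text
[ 0.5086 -0.3447  0.4334]
[ 0.5249781  -0.33916412  0.15      ]
[ 0.52475169 -0.33778219  0.155     ]
[ 0.52452528 -0.33640026  0.16      ]
[ 0.52173244 -0.3427056   0.15144435] [ 0.52079691 -0.33643476  0.17139649]
yaw now -93.96616821909107 t 1.2 N 2 D [ 0.0109 -0.0023 -0.0584] rotdeg [ 0.03 -3.97 -0.58]
{'dp': [0.0021, 0.0584, 0.0111], 'rot': [0.0001, -0.011, -0.0016]}
{'dp': [0.0022, 0.0584, 0.011], 'rot': [0.0001, -0.011, -0.0016]}
```

Emit:
play_rows --deltas '[{"dp":[0,0.033,0.012],"rot":[0,-0.011,-0.0016],"grip":-0.25},{"dp":[0,0.033,0.012],"rot":[0,-0.011,-0.0016],"grip":-0.25},{"dp":[0,0,0],"rot":[0,0,0],"grip":-0.25},{"dp":[0,0,0],"rot":[0,0,0],"grip":-0.25}]'

```text
t: 1.6
tcp_pos: [0.5229, -0.3421, 0.3993]
ee_rot: [[0.007, -0.001, 1.0], [-1.0, 0.0, 0.007], [-0.0, -1.0, -0.001]]
wrist_force: [-0.1, -0.4, 0.1]
finger_gap: 0.0358
```

```bash
cat > look.py <<'E'
from plan import *
def ring(name,roi,out,vt=190):
    s=monitor.get_state();c=camera_info('wrist');im=grab_frame('wrist')[:,:,::-1];cv2.imwrite(f'pics/{name}.png',im)
    x,y,w,h=roi;i=im[y:y+h,x:x+w];k=min(800/w,600/h);cv2.imwrite(f'pics/{name}c.png',cv2.resize(i,None,fx=k,fy=k,interpolation=cv2.INTER_CUBIC))
    print('t',s['t'],'tcp',np.round(s['tcp_pos'],4),'y',np.round(s['ee_rot'][:,1],4),'dq',np.abs(s['dq']).max().round(3),'F',np.round(s['wrist_force'],2),'crop scale',k)
    return c,im
E
python3 - <<'E'
from look import *
c,im=ring('w2',(290,150,120,90),None)
i=im[150:240,290:410];h=cv2.cvtColor(np.ascontiguousarray(i),cv2.COLOR_BGR2HSV);m=((h[...,2]>190)&(h[...,1]<60)).astype(np.uint8)
for k in cv2.findContours(m,0,1)[0]:
    if len(k)>20:
        e=cv2.fitEllipse(k);u,v=e[0][0]+290,e[0][1]+150;print(e,u,v)
        for z in(.15,.155,.16):print(onz(c,u,v,z))
        r=[ray(c,u,v),ray(camera_info('top'),450.4,226),ray(camera_info('side'),359.6,116.2)]
        print(tri(*r),tri(*r[:2]))
E
```

```text
t 1.6 tcp [ 0.5229 -0.3421  0.3993] y [-1.2e-03  2.0e-04 -1.0e+00] dq 0.852 F [-0.07 -0.39  0.09] crop scale 6.666666666666667
((31.956159591674805, 69.02924346923828), (46.50236129760742, 49.85065460205078), 90.67925262451172) 321.9561595916748 219.02924346923828
[ 0.5207312  -0.34415663  0.15      ]
[ 0.52074463 -0.34239853  0.155     ]
[ 0.52075807 -0.34064044  0.16      ]
[ 0.52041826 -0.34637115  0.14872895] [ 0.52041761 -0.34467075  0.15360428]
```

View pics/w2.png

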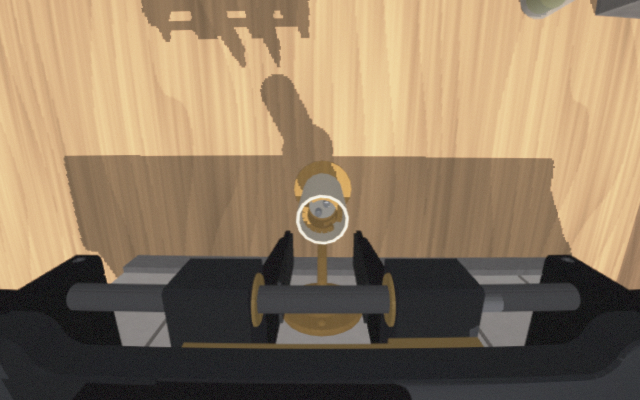

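Emit:
play_rows --deltas '[{"dp":[0.002,0.04,-0.0025],"rot":[0,0,0],"grip":-0.3},{"dp":[0.002,0.04,-0.0025],"rot":[0,0,0],"grip":-0.3},{"dp":[0,0.008,0],"rot":[0,0,0],"grip":-0.3},{"dp":[0,0.008,0],"rot":[0,0,0],"grip":-0.3},{"dp":[0,0.008,0],"rot":[0,0,0],"grip":-0.3},{"dp":[0,0.008,0],"rot":[0,0,0],"grip":-0.3}]'

```text
t: 2.25
tcp_pos: [0.5195, -0.3471, 0.3493]
ee_rot: [[0.0, 0.007, 1.0], [-1.0, -0.006, 0.0], [0.006, -1.0, 0.007]]
wrist_force: [0.6, -0.8, -0.7]
finger_gap: 0.0334
```

Emit:
play_rows --deltas '[{"dp":[-0.006,0.008,0.002],"rot":[0,0,0],"grip":-0.3},{"dp":[0,0.008,0],"rot":[0,0,0],"grip":-0.3},{"dp":[0,0.008,0],"rot":[0,0,0],"grip":-0.3},{"dp":[0,0.008,0],"rot":[0,0,0],"grip":-0.3},{"dp":[0,0.008,0],"rot":[0,0,0],"grip":-0.3}]'

```text
t: 2.75
tcp_pos: [0.5211, -0.344, 0.3336]
ee_rot: [[0.001, 0.008, 1.0], [-1.0, -0.008, 0.001], [0.008, -1.0, 0.008]]
wrist_force: [-2.6, 1.7, 5.1]
finger_gap: 0.0334
```

```bash
python3 -c "
from plan import *
plan([.5206,-.344,.334],-90);print(monitor.get_state()['wrist_force'])"
```

```text
yaw now -89.95799628679889 t 2.75 N 1 D [-0.0005 -0.      0.0004] rotdeg [-0.44  0.04  0.45]
{'dp': [0.0001, -0.0009, -0.0011], 'rot': [-0.0024, 0.0002, 0.0025]}
[-2.60031468  1.72784096  5.12799232]
```

Emit:
play_rows --deltas '[{"dp":[0,0.008,0],"rot":[-0.002,0,0.0025],"grip":-0.3},{"dp":[0,0.008,0],"rot":[-0.001,0,0.001],"grip":-0.3},{"dp":[0,0.008,0],"rot":[0,0,0],"grip":-0.3}]'

```text
t: 3.05
tcp_pos: [0.5225, -0.3452, 0.3322]
ee_rot: [[0.002, 0.002, 1.0], [-1.0, -0.003, 0.002], [0.003, -1.0, 0.002]]
wrist_force: [-8.1, 6.9, 17.4]
finger_gap: 0.033
```

Emit:
play_rows --deltas '[{"dp":[0.002,0.009,-0.002],"rot":[0,0,0],"grip":-0.3},{"dp":[0.002,0.009,-0.002],"rot":[0,0,0],"grip":-0.3}]'

```text
t: 3.25
tcp_pos: [0.5217, -0.3461, 0.3321]
ee_rot: [[0.002, 0.005, 1.0], [-1.0, 0.0, 0.002], [-0.0, -1.0, 0.005]]
wrist_force: [-5.2, 9.4, 18.2]
finger_gap: 0.0338
```

Emit:
play_rows --deltas '[{"dp":[0,-0.05,0],"rot":[0,0,0],"grip":-0.3},{"dp":[0,-0.05,0],"rot":[0,0,0],"grip":0.2},{"dp":[0,-0.03,0],"rot":[0,0,0],"grip":1},{"dp":[0,0,0],"rot":[0,0,0],"grip":1},{"dp":[0,0,0],"rot":[0,0,0],"grip":1},{"dp":[0,0,0],"rot":[0,0,0],"grip":1}]'

```text
t: 3.85
tcp_pos: [0.5216, -0.3453, 0.3981]
ee_rot: [[0.003, 0.005, 1.0], [-1.0, 0.0, 0.003], [-0.0, -1.0, 0.005]]
wrist_force: [0.2, -0.9, 0.3]
finger_gap: 0.0677
```

```bash
python3 - <<'E'
from look import *
c,im=ring('w3',(272,180,100,75),None)
x,y=272,180
i=im[y:y+75,x:x+100];h=cv2.cvtColor(np.ascontiguousarray(i),cv2.COLOR_BGR2HSV);m=((h[...,2]>190)&(h[...,1]<60)).astype(np.uint8)
for k in cv2.findContours(m,0,1)[0]:
    if len(k)>20:
        e=cv2.fitEllipse(k);u,v=e[0][0]+x,e[0][1]+y;print(e,u,v)
        for z in(.142,):print(onz(c,u,v,z))
        r=[ray(c,u,v),ray(camera_info('top'),450.4,226),ray(camera_info('side'),359.6,116.2)]
E
```

```text
t 3.85 tcp [ 0.5216 -0.3453  0.3981] y [ 4.8e-03  5.0e-04 -1.0e+00] dq 1.097 F [ 0.17 -0.93  0.32] crop scale 8.0
((49.602569580078125, 30.985673904418945), (46.89090347290039, 50.022064208984375), 88.80815887451172) 321.6025695800781 210.98567390441895
[ 0.52071386 -0.34286022  0.142     ]
```

View pics/w3c.png

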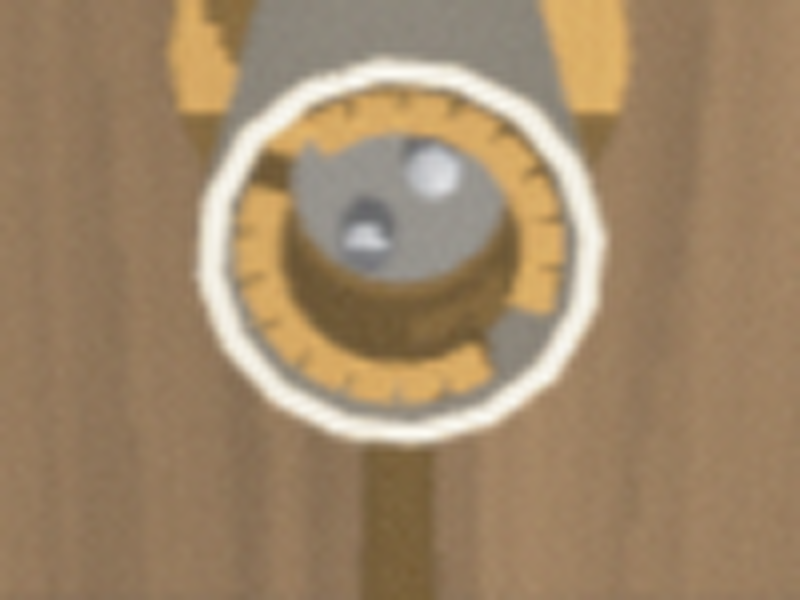

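```bash
cat > slot.py <<'E'
from look import *
def slots(c,im,roi,zt=.142,vt=190):
    x,y,w,hh=roi
    h=cv2.cvtColor(np.ascontiguousarray(im[y:y+hh,x:x+w]),cv2.COLOR_BGR2HSV)
    brass=((h[...,1]>110)&(h[...,2]>150)&(h[...,0]<30))
    w_=((h[...,2]>vt)&(h[...,1]<60)).astype(np.uint8)
    k=max(cv2.findContours(w_,0,1)[0],key=len);P=np.array([onz(c,a+x,b+y,.142)[:2] for a,b in k[:,0]])
    (e,r,_)=cv2.fitEllipse((P*1e4).astype(np.float32));C=np.array(e)/1e4;print('ring centre',C,'diam mm',np.array(r)/10)
    # resample top-down at rim plane
    th=np.radians(np.arange(0,360,2));
    prof=[]
    for rr in(.0135,.0145,.0155):
        Q=np.c_[C[0]+rr*np.cos(th),C[1]+rr*np.sin(th),np.full(len(th),.140)]
        uv=proj(c,Q)-[x,y]
        prof.append(cv2.remap(h[...,1],uv[:,0].astype(np.float32)[None],uv[:,1].astype(np.float32)[None],1)[0])
    p=np.mean(prof,0)
    print('sat by 10deg',[(int(d),int(v)) for d,v in zip(np.arange(0,360,4),p[::2])])
    # topdown picture
    s=.0001; n=500; g=(np.arange(n)-n/2)*s
    X,Y=np.meshgrid(C[0]+g,C[1]-g);uv=proj(c,np.c_[X.ravel(),Y.ravel(),np.full(X.size,.14)]).reshape(n,n,2).astype(np.float32)
    t=cv2.remap(np.ascontiguousarray(im),uv[...,0],uv[...,1],2)
    cv2.circle(t,(n//2,n//2),165,(0,0,255),1);cv2.circle(t,(n//2,n//2),122,(0,0,255),1);return C,t
E
python3 - <<'E'
from slot import *
im=cv2.imread('pics/w3.png');c=camera_info('wrist');print(monitor.get_state()['tcp_pos'])
C,t=slots(c,im,(272,180,100,75));cv2.imwrite('pics/td3.png',t)
E
```

```text
[ 0.52154447 -0.34524082  0.39760293]
ring centre [ 0.52042598 -0.34290747] diam mm [39.25873108 39.88786316]
sat by 10deg [(0, 133), (4, 133), (8, 134), (12, 133), (16, 132), (20, 133), (24, 134), (28, 135), (32, 134), (36, 135), (40, 133), (44, 134), (48, 135), (52, 134), (56, 134), (60, 134), (64, 133), (68, 134), (72, 136), (76, 135), (80, 134), (84, 134), (88, 134), (92, 134), (96, 134), (100, 135), (104, 134), (108, 134), (112, 136), (116, 135), (120, 136), (124, 131), (128, 107), (132, 88), (136, 91), (140, 95), (144, 104), (148, 118), (152, 131), (156, 134), (160, 135), (164, 135), (168, 134), (172, 134), (176, 134), (180, 134), (184, 133), (188, 135), (192, 132), (196, 135), (200, 134), (204, 133), (208, 134), (212, 133), (216, 133), (220, 134), (224, 134), (228, 132), (232, 133), (236, 135), (240, 135), (244, 136), (248, 128), (252, 131), (256, 135), (260, 135), (264, 134), (268, 121), (272, 127), (276, 133), (280, 133), (284, 132), (288, 127), (292, 133), (296, 136), (300, 135), (304, 131), (308, 98), (312, 54), (316, 36), (320, 32), (324, 32), (328, 38), (332, 70), (336, 121), (340, 133), (344, 133), (348, 133), (352, 132), (356, 136)]
```

View pics/td3.png

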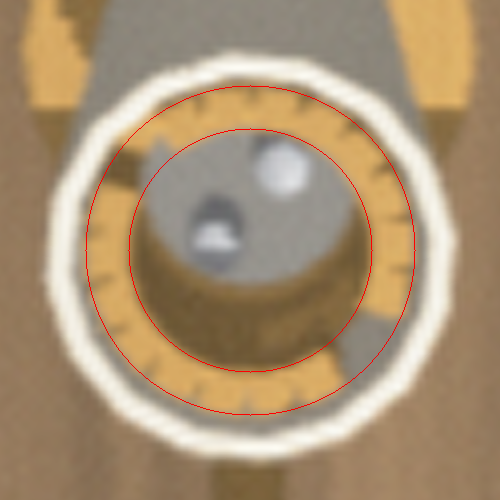

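```bash
python3 -c "
from plan import *
print(np.round(monitor.get_state()['q'],1))
plan([.4745,.1055,.37],-155)"
```

```text
[-38.5   4.3  98.3   0.2  77.3 -38.7]
yaw now -89.83436055797438 t 3.9 N 11 D [-0.047   0.4507 -0.0276] rotdeg [-0.17 65.17 -0.18]
{'dp': [-0.082, 0.0051, -0.0083], 'rot': [-0.0001, 0.0329, -0.0001]}
{'dp': [-0.0807, 0.005, -0.0168], 'rot': [-0.0001, 0.0329, -0.0001]}
{'dp': [-0.0785, 0.005, -0.025], 'rot': [-0.0001, 0.0329, -0.0001]}
{'dp': [-0.0755, 0.005, -0.033], 'rot': [-0.0001, 0.0329, -0.0001]}
{'dp': [-0.0717, 0.005, -0.0406], 'rot': [-0.0001, 0.0329, -0.0001]}
{'dp': [-0.0671, 0.005, -0.0478], 'rot': [-0.0001, 0.0329, -0.0001]}
{'dp': [-0.0619, 0.005, -0.0544], 'rot': [-0.0001, 0.0329, -0.0001]}
{'dp': [-0.0559, 0.005, -0.0605], 'rot': [-0.0001, 0.0329, -0.0001]}
{'dp': [-0.0494, 0.005, -0.066], 'rot': [-0.0001, 0.0329, -0.0001]}
{'dp': [-0.0423, 0.005, -0.0707], 'rot': [-0.0001, 0.0329, -0.0001]}
{'dp': [-0.0348, 0.005, -0.0747], 'rot': [-0.0001, 0.0329, -0.0001]}
```

Emit:
play_rows --deltas '[{"dp":[-0.082,0.005,-0.008],"rot":[0,0.034,0],"grip":1},{"dp":[-0.081,0.005,-0.017],"rot":[0,0.034,0],"grip":1},{"dp":[-0.079,0.005,-0.025],"rot":[0,0.034,0],"grip":1},{"dp":[-0.076,0.005,-0.033],"rot":[0,0.034,0],"grip":1},{"dp":[-0.072,0.005,-0.041],"rot":[0,0.034,0],"grip":1},{"dp":[-0.067,0.005,-0.048],"rot":[0,0.034,0],"grip":1},{"dp":[-0.062,0.005,-0.055],"rot":[0,0.034,0],"grip":1},{"dp":[-0.056,0.005,-0.061],"rot":[0,0.034,0],"grip":1},{"dp":[-0.05,0.005,-0.066],"rot":[0,0.034,0],"grip":1},{"dp":[-0.042,0.005,-0.071],"rot":[0,0.034,0],"grip":1}]'

```text
t: 4.9
tcp_pos: [0.4892, 0.0776, 0.3591]
ee_rot: [[-0.9, -0.014, 0.435], [-0.435, 0.007, -0.9], [0.01, -1.0, -0.012]]
wrist_force: [0.3, 0.7, 0.3]
finger_gap: 0.0951
```

```bash
python3 -c "
from plan import *
plan([.4745,.1055,.37],-155)"
```

```text
yaw now -154.18459687144878 t 4.9 N 1 D [-0.0147  0.0279  0.0109] rotdeg [0.69 0.81 0.56]
{'dp': [0.0023, -0.021, -0.0634], 'rot': [0.0038, 0.0045, 0.0031]}
```

Emit:
play_rows --deltas '[{"dp":[0.001,-0.011,-0.035],"rot":[0.004,0.004,0.003],"grip":1},{"dp":[0.001,-0.01,-0.025],"rot":[0,0,0],"grip":1},{"dp":[0,0,0],"rot":[0,0,0],"grip":1},{"dp":[0,0,0],"rot":[0,0,0],"grip":1}]'

```text
t: 5.3
tcp_pos: [0.4732, 0.109, 0.3654]
ee_rot: [[-0.903, -0.008, 0.429], [-0.429, -0.001, -0.903], [0.007, -1.0, -0.002]]
wrist_force: [-0.7, 0.3, -0.7]
finger_gap: 0.095
```

```bash
python3 - <<'E'
from look import *
c,im=ring('w4',(250,130,160,120),None);print(proj(c,[.4745,.1055,.1]))
s=monitor.get_state();print(s['tcp_pos'],np.degrees(np.arctan2(s['ee_rot'][1,0],s['ee_rot'][0,0])))
E
```

```text
t 5.3 tcp [0.4732 0.109  0.3654] y [-7.8e-03 -9.0e-04 -1.0e+00] dq 0.181 F [-0.67  0.33 -0.71] crop scale 5.0
[[328.55523928 207.30098701]]
[0.47325848 0.10872807 0.36541497] -154.63167226700398
```

View pics/w4.png

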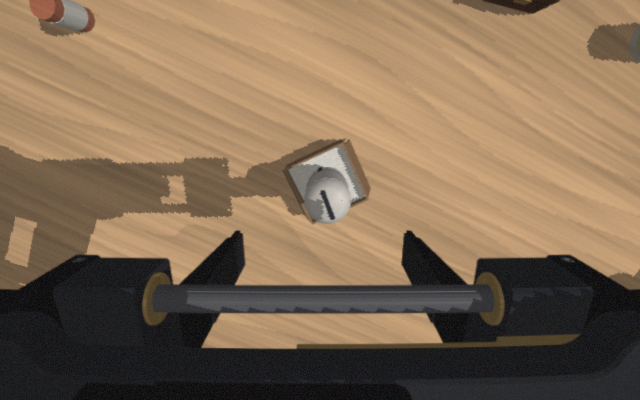

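```bash
python3 - <<'E'
from look import *
im=cv2.imread('pics/w4.png');c=camera_info('wrist')
x,y=300,165;g=cv2.cvtColor(im[y:230,x:355],cv2.COLOR_BGR2GRAY)
m=(g<70).astype(np.uint8);n,l,st,ce=cv2.connectedComponentsWithStats(m);print(st[1:],ce[1:])
k=1+np.argmax(st[1:,4]);ys,xs=np.where(l==k);P=np.array([onz(c,a+x,b+y,.104)[:2] for a,b in zip(xs,ys)])
C=P.mean(0);ev,V=np.linalg.eigh(np.cov((P-C).T));v=V[:,1];print('rib centre',C,'yaw',np.degrees(np.arctan2(v[1],v[0])), (P-C)@v.reshape(2,1)[[0,1]].min() if 0 else np.ptp((P-C)@v))
i=im[150:240,290:370];cv2.imwrite('pics/w4c.png',cv2.resize(i,None,fx=6,fy=6,interpolation=cv2.INTER_CUBIC))
plan([C[0],C[1],.300],-155)
E
```

```text
[[18  3  4  4 11]
 [21 26 13 28 96]
 [ 0 30  4 10 19]
 [52 37  3  2  4]
 [13 55  2  2  3]] [[19.36363636  4.18181818]
 [27.         39.35416667]
 [ 0.84210526 34.78947368]
 [53.25       37.75      ]
 [13.33333333 55.33333333]]
rib centre [0.47738191 0.10808352] yaw 45.92402757694887 0.02463269047951635
yaw now -154.63167226700398 t 5.35 N 2 D [ 0.0041 -0.0006 -0.0654] rotdeg [0.15 0.37 0.42]
{'dp': [-0.0039, 0.0654, 0.0025], 'rot': [0.0004, 0.001, 0.0012]}
{'dp': [-0.0037, 0.0654, 0.0024], 'rot': [0.0004, 0.001, 0.0012]}
```

View pics/w4c.png

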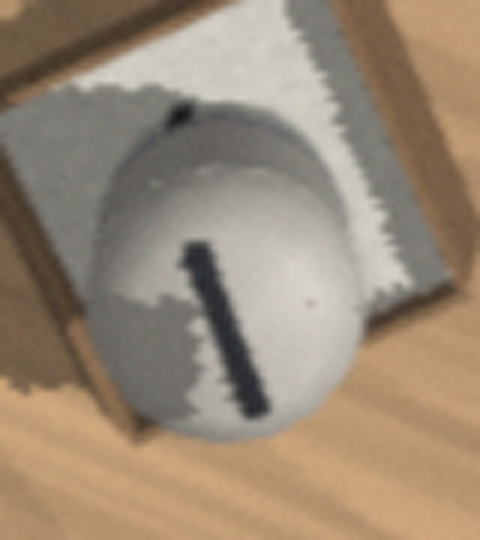

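Emit:
play_rows --deltas '[{"dp":[-0.002,0.08,0.004],"rot":[0,0.001,0.001],"grip":1},{"dp":[-0.002,0.08,0.002],"rot":[0,0.001,0.001],"grip":1},{"dp":[0,0.06,0],"rot":[0,0,0],"grip":1},{"dp":[0,0.02,0],"rot":[0,0,0],"grip":1},{"dp":[0,0,0],"rot":[0,0,0],"grip":1}]'

```text
t: 5.85
tcp_pos: [0.4788, 0.1019, 0.2439]
ee_rot: [[-0.91, 0.004, 0.416], [-0.416, 0.002, -0.91], [-0.004, -1.0, -0.0]]
wrist_force: [-0.2, 0.2, -0.0]
finger_gap: 0.0952
```

```bash
python3 -c "
from plan import *
plan([.476,.1068,.235],-155)"
```

```text
yaw now -155.44512680083963 t 5.85 N 1 D [-0.0028  0.0049 -0.0089] rotdeg [ 0.   -0.45 -0.23]
{'dp': [0.0011, 0.0179, -0.0114], 'rot': [0.0, -0.0025, -0.0013]}
```

Emit:
play_rows --deltas '[{"dp":[0.001,0.012,-0.011],"rot":[0,-0.002,-0.001],"grip":1},{"dp":[0,0.006,0],"rot":[0,0,0],"grip":0.6},{"dp":[0,0,0],"rot":[0,0,0],"grip":0.2}]'

```text
t: 6.15
tcp_pos: [0.4777, 0.1064, 0.2378]
ee_rot: [[-0.907, 0.006, 0.42], [-0.42, 0.001, -0.907], [-0.006, -1.0, 0.002]]
wrist_force: [0.1, -0.2, -0.4]
finger_gap: 0.0843
```

```bash
python3 -c "
from plan import *
plan([.476,.1068,.235],-155);print(monitor.get_state()['finger_gap'])"
```

```text
yaw now -155.1417311401781 t 6.15 N 1 D [-0.0017  0.0004 -0.0028] rotdeg [-0.1  -0.14 -0.33]
{'dp': [0.0028, 0.0055, -0.0023], 'rot': [-0.0005, -0.0008, -0.0018]}
0.08431476713015044
```

Emit:
play_rows --deltas '[{"dp":[0.002,0.005,-0.002],"rot":[-0.0005,0,-0.0018],"grip":-0.1},{"dp":[0,0,0],"rot":[0,0,0],"grip":-0.5},{"dp":[0,0,0],"rot":[0,0,0],"grip":-1},{"dp":[0,0,0],"rot":[0,0,0],"grip":-1},{"dp":[0,0,0],"rot":[0,0,0],"grip":-1},{"dp":[0,0,0],"rot":[0,0,0],"grip":-1}]' --squeeze 40

```text
t: 6.75
tcp_pos: [0.4775, 0.1074, 0.2383]
ee_rot: [[-0.907, 0.006, 0.421], [-0.421, 0.0, -0.907], [-0.005, -1.0, 0.002]]
wrist_force: [0.6, 1.0, -1.7]
finger_gap: 0.0394
```

```bash
python3 - <<'E'
from look import *
c,im=ring('w5',(240,150,160,120),None)
plan([.476,.1068,.235],-155);print(monitor.get_state()['finger_gap'])
E
```

```text
t 6.75 tcp [0.4775 0.1074 0.2383] y [ 5.6e-03  4.0e-04 -1.0e+00] dq 0.154 F [ 0.64  1.02 -1.72] crop scale 5.0
yaw now -155.09075611699765 t 6.8 N 1 D [-0.0015 -0.0006 -0.0033] rotdeg [-0.11 -0.09 -0.31]
{'dp': [0.0033, 0.0066, -0.0002], 'rot': [-0.0006, -0.0005, -0.0017]}
0.03950535431645209
```

View pics/w5.png

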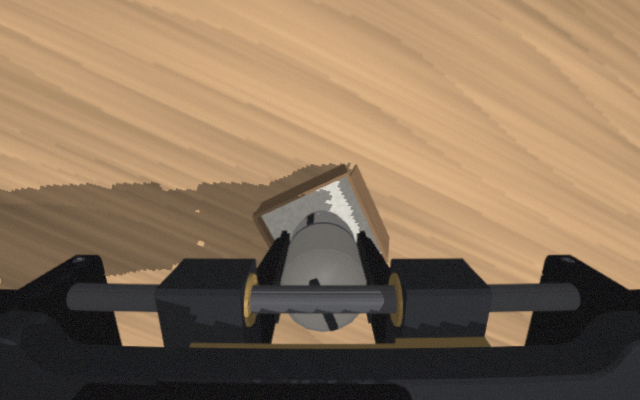

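Emit:
play_rows --deltas '[{"dp":[0,-0.02,0],"rot":[0,0,0],"grip":-1},{"dp":[0,-0.06,0],"rot":[0,0,0],"grip":-1},{"dp":[0,-0.08,0],"rot":[0,0,0],"grip":-1},{"dp":[0,-0.09,0],"rot":[0,0,0],"grip":-1},{"dp":[0,-0.08,0],"rot":[0,0,0],"grip":-1},{"dp":[0,-0.04,0],"rot":[0,0,0],"grip":-1}]'

```text
t: 7.4
tcp_pos: [0.4748, 0.107, 0.4272]
ee_rot: [[-0.907, -0.006, 0.421], [-0.421, -0.001, -0.907], [0.006, -1.0, -0.002]]
wrist_force: [0.5, 0.3, -0.5]
finger_gap: 0.0391
```

```bash
python3 - <<'E'
from look import *
c,im=ring('w6',(240,150,160,120),None)
plan([.538,-.373,.41],-60);print(monitor.get_state()['finger_gap'],monitor.get_state()['q'].round(1))
E
```

```text
t 7.4 tcp [0.4748 0.107  0.4272] y [-5.7e-03 -8.0e-04 -1.0e+00] dq 21.419 F [ 0.53  0.32 -0.46] crop scale 5.0
yaw now -155.10141833248093 t 7.45 N 12 D [ 0.0627 -0.4801 -0.0204] rotdeg [ 4.00e-02 -9.51e+01  3.00e-02]
{'dp': [0.0242, 0.0034, 0.077], 'rot': [0.0, -0.044, 0.0]}
{'dp': [0.0346, 0.0034, 0.0729], 'rot': [0.0, -0.044, 0.0]}
{'dp': [0.0443, 0.0034, 0.0674], 'rot': [0.0, -0.044, 0.0]}
{'dp': [0.0532, 0.0034, 0.0607], 'rot': [0.0, -0.044, 0.0]}
{'dp': [0.061, 0.0034, 0.0528], 'rot': [0.0, -0.044, 0.0]}
{'dp': [0.0677, 0.0034, 0.0438], 'rot': [0.0, -0.044, 0.0]}
{'dp': [0.0731, 0.0034, 0.0341], 'rot': [0.0, -0.044, 0.0]}
{'dp': [0.0771, 0.0034, 0.0237], 'rot': [0.0, -0.044, 0.0]}
{'dp': [0.0797, 0.0034, 0.0128], 'rot': [0.0, -0.044, 0.0]}
{'dp': [0.0807, 0.0034, 0.0017], 'rot': [0.0, -0.044, 0.0]}
{'dp': [0.0801, 0.0034, -0.0094], 'rot': [0.0, -0.044, 0.0]}
{'dp': [0.0781, 0.0034, -0.0204], 'rot': [0.0, -0.044, 0.0]}
0.039477482596084384 [  6.4 -15.  113.   -0.   82.   71.5]
```

View pics/w6.png

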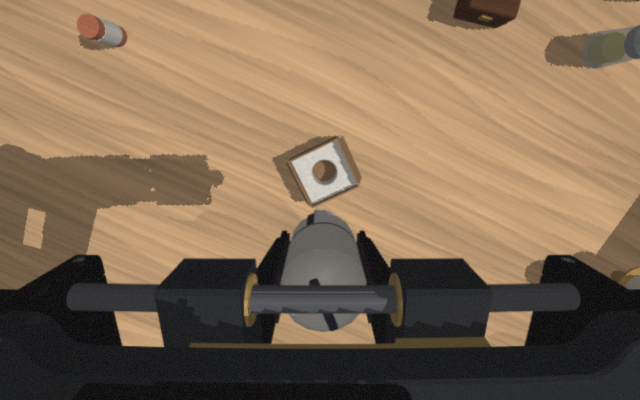

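Emit:
play_rows --deltas '[{"dp":[0.024,0,0.077],"rot":[0,-0.044,0],"grip":-1},{"dp":[0.035,0,0.073],"rot":[0,-0.044,0],"grip":-1},{"dp":[0.044,0,0.067],"rot":[0,-0.044,0],"grip":-1},{"dp":[0.053,0,0.061],"rot":[0,-0.044,0],"grip":-1},{"dp":[0.061,0,0.053],"rot":[0,-0.044,0],"grip":-1},{"dp":[0.068,0,0.044],"rot":[0,-0.044,0],"grip":-1},{"dp":[0.073,0,0.034],"rot":[0,-0.044,0],"grip":-1},{"dp":[0.077,0,0.024],"rot":[0,-0.044,0],"grip":-1},{"dp":[0.08,0,0.013],"rot":[0,-0.044,0],"grip":-1}]'

```text
t: 8.35
tcp_pos: [0.5266, -0.2565, 0.431]
ee_rot: [[0.152, 0.003, 0.988], [-0.988, 0.003, 0.152], [-0.002, -1.0, 0.004]]
wrist_force: [0.1, 0.6, -0.1]
finger_gap: 0.0397
```

```bash
python3 - <<'E'
from look import *
plan([.538,-.373,.41],-60);print(monitor.get_state()['finger_gap'],monitor.get_state()['q'].round(1))
E
```

```text
yaw now -81.26717949056602 t 8.35 N 3 D [ 0.0114 -0.1165 -0.021 ] rotdeg [ -0.24 -21.27  -0.1 ]
{'dp': [0.078, 0.0138, -0.0043], 'rot': [-0.0004, -0.0394, -0.0002]}
{'dp': [0.0768, 0.0138, -0.0139], 'rot': [-0.0004, -0.0394, -0.0002]}
{'dp': [0.0745, 0.0139, -0.0232], 'rot': [-0.0004, -0.0394, -0.0002]}
0.03969257606893862 [-31.3  -1.9 101.3   0.2  80.5 -40. ]
```

Emit:
play_rows --deltas '[{"dp":[0.068,0.012,-0.004],"rot":[-0.0004,-0.035,0],"grip":-1},{"dp":[0.06,0.012,-0.012],"rot":[-0.0004,-0.03,0],"grip":-1},{"dp":[0.04,0.01,-0.02],"rot":[-0.0004,-0.02,0],"grip":-1},{"dp":[0.02,0.005,-0.01],"rot":[0,-0.01,0],"grip":-1},{"dp":[0,0,0],"rot":[0,0,0],"grip":-1},{"dp":[0,0,0],"rot":[0,0,0],"grip":-1}]'

```text
t: 8.95
tcp_pos: [0.5276, -0.3634, 0.4055]
ee_rot: [[0.442, -0.006, 0.897], [-0.897, 0.006, 0.442], [-0.008, -1.0, -0.003]]
wrist_force: [0.4, 0.1, -0.5]
finger_gap: 0.0394
```

```bash
python3 - <<'E'
from look import *
c,im=ring('w7',(270,80,140,105),None)
plan([.538,-.373,.41],-60)
E
```

```text
t 8.95 tcp [ 0.5276 -0.3634  0.4055] y [-0.0061  0.006  -1.    ] dq 0.535 F [ 0.39  0.08 -0.53] crop scale 5.714285714285714
yaw now -63.73947865185473 t 9.0 N 1 D [ 0.0104 -0.0098  0.0045] rotdeg [ 0.15 -3.74 -0.45]
{'dp': [0.0268, -0.0092, 0.0099], 'rot': [0.0008, -0.0208, -0.0025]}
```

View pics/w7.png

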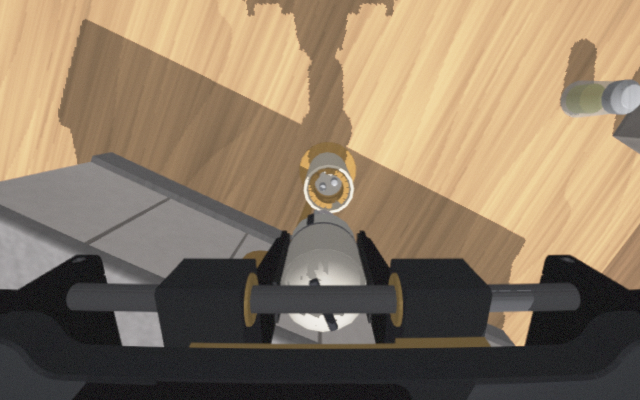

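Emit:
play_rows --deltas '[{"dp":[0.035,0,0.008],"rot":[0.0008,-0.02,-0.0025],"grip":-1},{"dp":[0,0,0],"rot":[0,0,0],"grip":-1},{"dp":[0,0,0],"rot":[0,0,0],"grip":-1},{"dp":[0,0,0],"rot":[0,0,0],"grip":-1}]'

```text
t: 9.4
tcp_pos: [0.5395, -0.3736, 0.4062]
ee_rot: [[0.5, -0.0, 0.866], [-0.866, 0.001, 0.5], [-0.001, -1.0, 0.0]]
wrist_force: [-0.2, -0.4, -0.5]
finger_gap: 0.0398
```

```bash
python3 - <<'E'
from slot import *
s=monitor.get_state();c,im=ring('w8',(270,140,100,75),None)
roi=(290,140,80,75)
C,t=slots(c,im,roi);cv2.imwrite('pics/td8.png',t)
print(np.array(s['ee_rot']).round(4).tolist(),np.degrees(np.arctan2(s['ee_rot'][1,0],s['ee_rot'][0,0])))
np.save('C8.npy',C)
E
```

```text
t 9.4 tcp [ 0.5395 -0.3736  0.4062] y [-1.0e-04  1.1e-03 -1.0e+00] dq 0.697 F [-0.17 -0.39 -0.47] crop scale 8.0
ring centre [ 0.51725747 -0.34723943] diam mm [28.32945862 33.76454773]
sat by 10deg [(0, 129), (4, 130), (8, 125), (12, 125), (16, 125), (20, 125), (24, 109), (28, 93), (32, 69), (36, 52), (40, 38), (44, 22), (48, 17), (52, 13), (56, 12), (60, 11), (64, 9), (68, 11), (72, 12), (76, 14), (80, 19), (84, 21), (88, 31), (92, 37), (96, 52), (100, 63), (104, 72), (108, 56), (112, 45), (116, 57), (120, 72), (124, 87), (128, 106), (132, 124), (136, 127), (140, 126), (144, 124), (148, 120), (152, 109), (156, 87), (160, 70), (164, 57), (168, 49), (172, 47), (176, 37), (180, 30), (184, 27), (188, 27), (192, 28), (196, 28), (200, 28), (204, 27), (208, 33), (212, 34), (216, 34), (220, 30), (224, 31), (228, 31), (232, 27), (236, 28), (240, 33), (244, 30), (248, 31), (252, 32), (256, 26), (260, 24), (264, 25), (268, 26), (272, 28), (276, 30), (280, 33), (284, 37), (288, 41), (292, 46), (296, 56), (300, 68), (304, 58), (308, 71), (312, 94), (316, 105), (320, 119), (324, 107), (328, 63), (332, 51), (336, 59), (340, 71), (344, 72), (348, 88), (352, 118), (356, 128)]
[[0.4998, -0.0001, 0.8661], [-0.8661, 0.0011, 0.4998], [-0.001, -1.0, 0.0005]] -60.01414675344556
```

View pics/w8c.png

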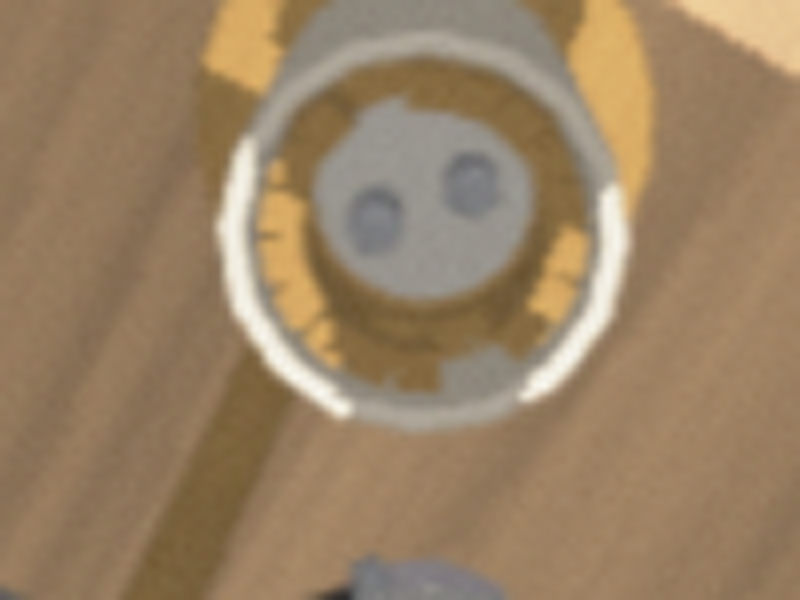

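View pics/td8.png

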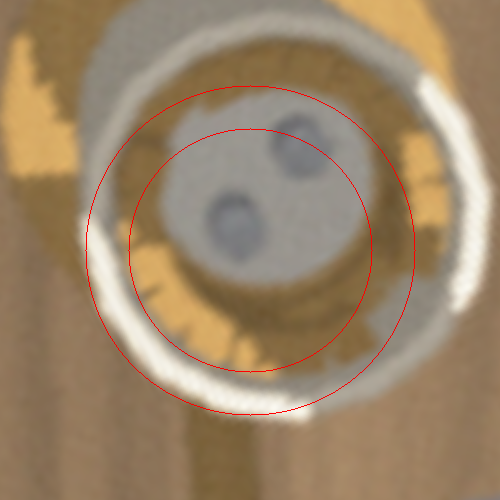

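```bash
python3 - <<'E'
from slot import *
c=camera_info('wrist');im=cv2.imread('pics/w8.png');print(monitor.get_state()['tcp_pos'])
P=np.array([(218,215),(250,130),(300,75),(430,32),(560,85),(615,170),(632,235),(605,330),(530,402),(425,432),(345,415),(270,350),(232,285)],float)
uv=(P+.5)/8-.5+[270,140]
W=np.array([onz(c,a,b,.142)[:2] for a,b in uv])
A=np.c_[2*W,np.ones(len(W))];s=np.linalg.lstsq(A,(W**2).sum(1),rcond=None)[0];r=np.sqrt(s[2]+s[0]**2+s[1]**2);print('circle',s[:2],r, (np.hypot(*(W-s[:2]).T)-r).round(4))
C=s[:2]
e=cv2.fitEllipse(uv.astype(np.float32));print(e, onz(c,*e[0],.142))
n=500;g=(np.arange(n)-n/2)*1e-4
X,Y=np.meshgrid(C[0]+g,C[1]-g);q=proj(c,np.c_[X.ravel(),Y.ravel(),np.full(X.size,.14)]).reshape(n,n,2).astype(np.float32)
t=cv2.remap(im,q[...,0],q[...,1],2)
pol=cv2.warpPolar(t,(250,720),(250,250),250,0)
h=cv2.cvtColor(pol,cv2.COLOR_BGR2HSV)[...,1].astype(int)[:,135:158].mean(1)  # rows: angle clockwise(image) 0.5deg
for a in range(0,720,6):print((-a//2,int(h[a])),end=' ')
for r in(122,165,205):cv2.circle(t,(250,250),r,(0,0,255),1)
cv2.imwrite('pics/td8b.png',t)
E
```

```text
[ 0.53944153 -0.37353153  0.4062702 ]
circle [ 0.52079221 -0.34323933] 0.02011421482660744 [ 0.0006  0.0001 -0.     -0.0001 -0.0002 -0.0003  0.0004  0.0003 -0.0001
  0.      0.     -0.0006 -0.0001]
((322.77978515625, 168.53836059570312), (49.476783752441406, 51.114906311035156), 111.16682434082031) [ 0.52059196 -0.34290237  0.142     ]
(0, 132) (-3, 134) (-6, 127) (-9, 123) (-12, 127) (-15, 127) (-18, 125) (-21, 126) (-24, 114) (-27, 70) (-30, 38) (-33, 36) (-36, 35) (-39, 38) (-42, 39) (-45, 36) (-48, 35) (-51, 40) (-54, 74) (-57, 122) (-60, 132) (-63, 130) (-66, 131) (-69, 123) (-72, 113) (-75, 113) (-78, 129) (-81, 128) (-84, 128) (-87, 128) (-90, 127) (-93, 127) (-96, 131) (-99, 133) (-102, 134) (-105, 135) (-108, 132) (-111, 132) (-114, 136) (-117, 133) (-120, 135) (-123, 135) (-126, 135) (-129, 135) (-132, 135) (-135, 135) (-138, 136) (-141, 136) (-144, 136) (-147, 135) (-150, 135) (-153, 136) (-156, 135) (-159, 135) (-162, 136) (-165, 134) (-168, 132) (-171, 134) (-174, 130) (-177, 131) (-180, 129) (-183, 129) (-186, 130) (-189, 133) (-192, 130) (-195, 130) (-198, 131) (-201, 131) (-204, 128) (-207, 119) (-210, 112) (-213, 111) (-216, 109) (-219, 109) (-222, 106) (-225, 107) (-228, 111) (-231, 115) (-234, 123) (-237, 132) (-240, 131) (-243, 132) (-246, 131) (-249, 133) (-252, 131) (-255, 130) (-258, 131) (-261, 131) (-264, 132) (-267, 131) (-270, 131) (-273, 130) (-276, 130) (-279, 131) (-282, 133) (-285, 128) (-288, 130) (-291, 132) (-294, 130) (-297, 129) (-300, 129) (-303, 130) (-306, 128) (-309, 126) (-312, 127) (-315, 127) (-318, 127) (-321, 130) (-324, 128) (-327, 130) (-330, 133) (-333, 136) (-336, 135) (-339, 133) (-342, 134) (-345, 133) (-348, 132) (-351, 135) (-354, 136) (-357, 134)
```

View pics/td8b.png

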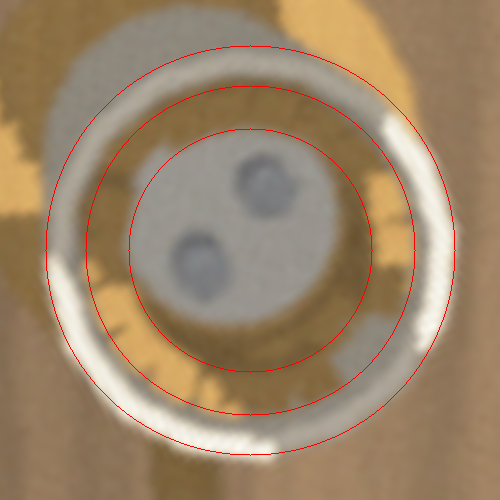

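```bash
python3 - <<'E'
from slot import *
c=camera_info('wrist');s=monitor.get_state();M=np.array(s['ee_rot']);T=np.array(s['tcp_pos'])
o=M.T@(c['origin']-T);Rc=M.T@c['rotation'];print('cam in tool',o.round(4),Rc.round(4).tolist())
# project bulb outline: axis offset dx,dz
ct=dict(c);ct['origin']=o;ct['rotation']=Rc
for name,y in (('foot',.171+.0033+.062),('cap/taper',.171+.0033+.038),('body low',.171+.0033+.024),('mid',.1743),('rib ctr',.1743-.0405),('dome',.1743-.042)):
    print(name,proj(ct,[[0,y,0]]).round(1), 'edges r=20 low',proj(ct,[[0,y,-.02],[0,y,.02],[-.02,y,0],[-.011,y,0]]).round(1).tolist())
im=cv2.imread('pics/w8.png')[195:345,250:400];cv2.imwrite('pics/w8d.png',cv2.resize(im,None,fx=4,fy=4,interpolation=cv2.INTER_CUBIC))
E
```

```text
cam in tool [-0.0789  0.0206 -0.0009] [[0.0008, -0.9605, -0.2782], [0.0004, 0.2782, -0.9605], [1.0, 0.0006, 0.0006]]
foot [[324.4 223. ]] edges r=20 low [[297.3, 223.0], [351.4, 222.9], [324.4, 196.9], [324.4, 208.8]]
cap/taper [[324.5 235.4]] edges r=20 low [[294.5, 235.4], [354.5, 235.4], [324.5, 206.7], [324.5, 219.8]]
body low [[324.6 244. ]] edges r=20 low [[292.5, 244.0], [356.7, 244.0], [324.6, 213.5], [324.6, 227.4]]
mid [[324.8 261.9]] edges r=20 low [[288.4, 261.9], [361.3, 261.8], [324.9, 227.7], [324.8, 243.4]]
rib ctr [[325.4 306.1]] edges r=20 low [[278.2, 306.1], [372.5, 306.0], [325.4, 263.7], [325.4, 283.3]]
dome [[325.4 308.3]] edges r=20 low [[277.7, 308.2], [373.0, 308.1], [325.5, 265.4], [325.4, 285.2]]
```

View pics/w8d.png

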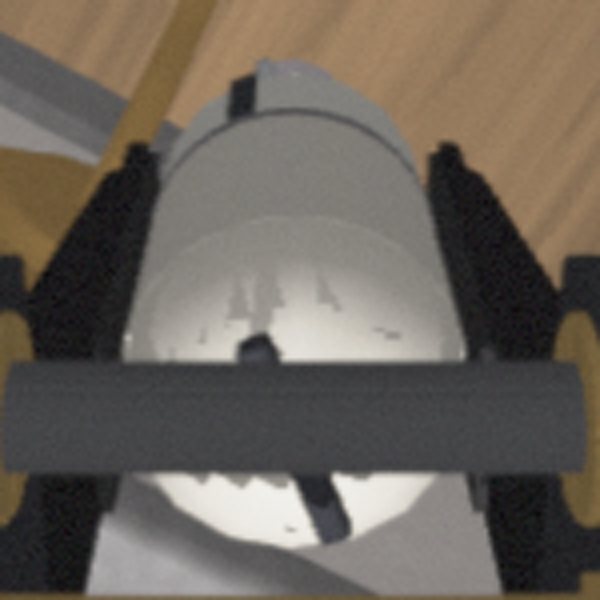

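Emit:
play_rows --deltas '[{"dp":[-0.05,0,0],"rot":[0,0.005,0],"grip":-1},{"dp":[-0.022,0,0],"rot":[0,0,0],"grip":-1},{"dp":[0,0,0],"rot":[0,0,0],"grip":-1},{"dp":[0,0,0],"rot":[0,0,0],"grip":-1},{"dp":[0,0,0],"rot":[0,0,0],"grip":-1}]'

```text
t: 9.95
tcp_pos: [0.5209, -0.3404, 0.4072]
ee_rot: [[0.486, 0.002, 0.874], [-0.874, -0.001, 0.486], [0.001, -1.0, 0.001]]
wrist_force: [-0.5, 0.3, -1.3]
finger_gap: 0.0393
```

```bash
python3 - <<'E'
from look import *
plan([.5213,-.3424,.385],-61,n=1)
E
```

```text
yaw now -60.916997087247715 t 9.95 N 1 D [ 0.0004 -0.002  -0.0222] rotdeg [-0.06  0.08  0.07]
{'dp': [0.0038, 0.0444, -0.0013], 'rot': [-0.0003, 0.0005, 0.0004]}
```

Emit:
play_rows --deltas '[{"dp":[0.004,0.02,-0.001],"rot":[0,0,0],"grip":-1},{"dp":[0,0.02,0],"rot":[0,0,0],"grip":-1},{"dp":[0,0,0],"rot":[0,0,0],"grip":-1},{"dp":[0,0,0],"rot":[0,0,0],"grip":-1}]'

```text
t: 10.35
tcp_pos: [0.5219, -0.3438, 0.3844]
ee_rot: [[0.485, 0.001, 0.874], [-0.874, -0.0, 0.485], [0.0, -1.0, 0.0]]
wrist_force: [0.1, 0.5, -0.7]
finger_gap: 0.0394
```

```bash
python3 - <<'E'
from look import *
c,im=ring('w9',(240,150,160,120),None)
for n,x,y in(('side',320,70),('top',410,190)):
    i=grab_frame(n)[y:y+90,x:x+120,::-1];cv2.imwrite(f'pics/{n}9.png',cv2.resize(i,None,fx=6,fy=6,interpolation=cv2.INTER_CUBIC))
plan([.5213,-.3424,.385],-61,n=1)
E
```

```text
t 10.35 tcp [ 0.5219 -0.3438  0.3844] y [ 6.e-04 -2.e-04 -1.e+00] dq 0.893 F [ 0.09  0.48 -0.69] crop scale 5.0
yaw now -60.96243004971379 t 10.5 N 1 D [-0.0006  0.0013 -0.0001] rotdeg [-0.05  0.04  0.07]
{'dp': [-0.0028, 0.0002, 0.0003], 'rot': [-0.0003, 0.0002, 0.0004]}
```

View pics/side9.png

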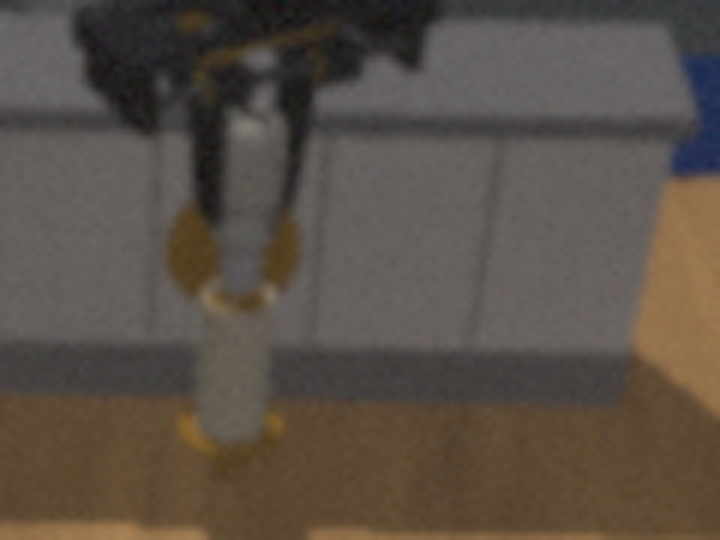

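View pics/w9.png

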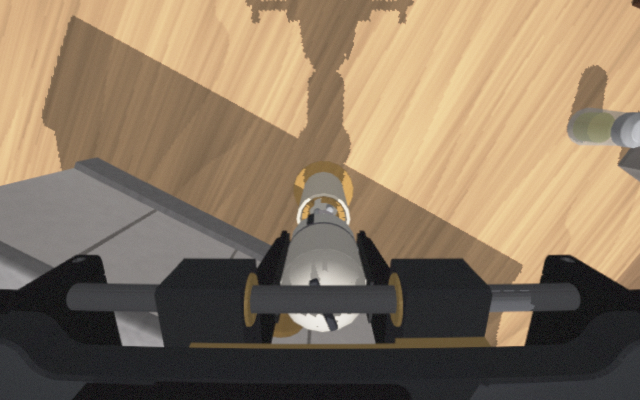

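Emit:
play_rows --deltas '[{"dp":[-0.003,0,0],"rot":[0,0,0],"grip":-1},{"dp":[0,0.008,0],"rot":[0,0,0],"grip":-1},{"dp":[0,0.008,0],"rot":[0,0,0],"grip":-1},{"dp":[0,0.008,0],"rot":[0,0,0],"grip":-1}]'

```text
t: 10.9
tcp_pos: [0.5214, -0.3424, 0.3742]
ee_rot: [[0.485, 0.004, 0.874], [-0.874, -0.003, 0.486], [0.004, -1.0, 0.002]]
wrist_force: [-0.1, 0.5, -1.2]
finger_gap: 0.0396
```

```bash
python3 - <<'E'
from look import *
plan([.5213,-.3424,.372],-61,n=1)
E
```

```text
yaw now -60.95491041528491 t 10.9 N 1 D [-0.0001  0.     -0.0022] rotdeg [-0.12  0.05  0.25]
{'dp': [-0.0002, 0.0044, -0.0002], 'rot': [-0.0007, 0.0003, 0.0014]}
```

Emit:
play_rows --deltas '[{"dp":[0,0.006,0],"rot":[-0.0007,0,0.0014],"grip":-1},{"dp":[0,0.006,0],"rot":[0,0,0],"grip":-1},{"dp":[0,0.006,0],"rot":[0,0,0],"grip":-1}]'

```text
t: 11.2
tcp_pos: [0.5214, -0.3423, 0.3639]
ee_rot: [[0.486, -0.001, 0.874], [-0.874, 0.001, 0.486], [-0.001, -1.0, -0.0]]
wrist_force: [0.4, -0.5, -0.4]
finger_gap: 0.0394
```

```bash
python3 - <<'E'
from look import *
plan([.5213,-.3424,.366],-61,n=1)
E
```

```text
yaw now -60.95272784849922 t 11.2 N 1 D [-0.0001 -0.0001  0.0021] rotdeg [ 0.02  0.05 -0.06]
{'dp': [0.0001, -0.0043, -0.0002], 'rot': [0.0001, 0.0003, -0.0003]}
```

Emit:
play_rows --deltas '[{"dp":[0,0.006,0],"rot":[0,0,0],"grip":-1},{"dp":[0,0.006,0],"rot":[0,0,0],"grip":-1},{"dp":[0,0.006,0],"rot":[0,0,0],"grip":-1},{"dp":[0,0.006,0],"rot":[0,0,0],"grip":-1}]'

```text
t: 11.6
tcp_pos: [0.5215, -0.3425, 0.3547]
ee_rot: [[0.486, -0.0, 0.874], [-0.874, -0.0, 0.486], [-0.0, -1.0, -0.0]]
wrist_force: [-3.0, 2.9, 7.1]
finger_gap: 0.0396
```

```bash
python3 - <<'E'
from look import *
plan([.5213,-.3424,.353],-61,n=1)
E
```

```text
yaw now -60.94943544852271 t 11.6 N 1 D [-0.0002  0.0001 -0.0017] rotdeg [ 0.02  0.05 -0.  ]
{'dp': [-0.0004, 0.0035, -0.0003], 'rot': [0.0001, 0.0003, -0.0]}
```

Emit:
play_rows --deltas '[{"dp":[0,0.008,0],"rot":[0,0,0],"grip":-1},{"dp":[0,0.01,0],"rot":[0,0,0],"grip":-1},{"dp":[0,0.01,0],"rot":[0,0,0],"grip":-1}]'

```text
t: 11.9
tcp_pos: [0.5221, -0.3436, 0.3515]
ee_rot: [[0.486, 0.002, 0.874], [-0.874, -0.005, 0.486], [0.006, -1.0, -0.001]]
wrist_force: [-6.5, 3.6, 17.4]
finger_gap: 0.0395
```

```bash
python3 - <<'E'
from look import *
plan([.5213,-.3424,.353],-61,n=1);s=monitor.get_state();print(s['wrist_force'],s['wrist_torque'])
E
```

```text
yaw now -60.92525385524038 t 11.9 N 1 D [-0.0008  0.0012  0.0015] rotdeg [0.05 0.07 0.33]
{'dp': [-0.0028, -0.003, -0.0002], 'rot': [0.0003, 0.0004, 0.0018]}
[-6.54477881  3.59382139 17.36641586] [ 0.82603333  1.42288052 -0.022604  ]
```

Emit:
play_rows --deltas '[{"dp":[-0.003,0.009,0],"rot":[0,0.02,0.001],"grip":-1},{"dp":[-0.002,0.009,0],"rot":[0,0.022,0.001],"grip":-1},{"dp":[0,0.009,0],"rot":[0,0.022,0],"grip":-1}]'

```text
t: 12.2
tcp_pos: [0.5217, -0.3433, 0.3516]
ee_rot: [[0.296, 0.005, 0.955], [-0.955, -0.01, 0.296], [0.011, -1.0, 0.002]]
wrist_force: [-5.6, 4.8, 15.3]
finger_gap: 0.0393
```

```bash
python3 - <<'E'
from look import *
plan([.5213,-.3424,.3515],-100,n=1);s=monitor.get_state();print(s['wrist_force'],s['wrist_torque'])
E
```

```text
yaw now -72.78789070691685 t 12.2 N 1 D [-0.0004  0.0009 -0.0001] rotdeg [-0.25 27.21  0.58]
{'dp': [-0.002, 0.0002, -0.0002], 'rot': [-0.0014, 0.1512, 0.0032]}
[-5.57281035  4.81389627 15.32458052] [1.04794927 1.32762848 0.11878754]
```

Emit:
play_rows --deltas '[{"dp":[-0.002,0.009,0],"rot":[-0.001,0.024,0.003],"grip":-1},{"dp":[0,0.009,0],"rot":[0,0.024,0.001],"grip":-1},{"dp":[0,0.009,0],"rot":[0,0.024,0],"grip":-1}]'

```text
t: 12.5
tcp_pos: [0.5222, -0.344, 0.3514]
ee_rot: [[0.066, 0.004, 0.998], [-0.998, -0.007, 0.066], [0.007, -1.0, 0.003]]
wrist_force: [-6.4, 6.7, 16.6]
finger_gap: 0.0393
```

```bash
python3 - <<'E'
from look import *
plan([.5213,-.3424,.3515],-100,n=1);s=monitor.get_state();print(s['wrist_force'],s['wrist_torque'])
E
```

```text
yaw now -86.20982792530967 t 12.5 N 1 D [-0.0009  0.0016  0.0001] rotdeg [-0.24 13.79  0.38]
{'dp': [-0.0033, -0.0002, -0.0015], 'rot': [-0.0013, 0.0766, 0.0021]}
[-6.3882545   6.66374949 16.58544871] [1.37182955 1.38456771 0.13059319]
```

Emit:
play_rows --deltas '[{"dp":[-0.003,0.009,-0.001],"rot":[-0.001,0.024,0.002],"grip":-1},{"dp":[-0.001,0.009,0],"rot":[0,0.024,0.001],"grip":-1},{"dp":[0,0.009,0],"rot":[0,0.024,0],"grip":-1}]'

```text
t: 12.8
tcp_pos: [0.5218, -0.344, 0.3513]
ee_rot: [[-0.167, 0.003, 0.986], [-0.986, -0.007, -0.167], [0.007, -1.0, 0.004]]
wrist_force: [-10.1, 6.2, 19.2]
finger_gap: 0.0397
```

```bash
python3 - <<'E'
from look import *
plan([.5213,-.3424,.3515],-100,n=1);s=monitor.get_state();print(s['wrist_force'],s['wrist_torque'])
E
```

```text
yaw now -99.61657370333225 t 12.8 N 1 D [-0.0005  0.0016  0.0002] rotdeg [-0.23  0.38  0.38]
{'dp': [-0.003, -0.0005, -0.0015], 'rot': [-0.0013, 0.0021, 0.0021]}
[-10.11025018   6.18865082  19.21082279] [1.55296642 2.01040519 0.24664619]
```

Emit:
play_rows --deltas '[{"dp":[-0.003,0.008,-0.002],"rot":[-0.001,0.012,0.002],"grip":-1},{"dp":[-0.001,0.008,-0.001],"rot":[0,0.012,0.001],"grip":-1}]'

```text
t: 13.0
tcp_pos: [0.5208, -0.3435, 0.3515]
ee_rot: [[-0.243, 0.004, 0.97], [-0.97, -0.006, -0.243], [0.005, -1.0, 0.005]]
wrist_force: [-7.9, 1.9, 14.6]
finger_gap: 0.0395
```

```bash
python3 - <<'E'
from look import *
plan([.5213,-.3424,.3515],-100,n=1);s=monitor.get_state();print(s['wrist_force'],s['wrist_torque'])
E
```

```text
yaw now -104.07404221346584 t 13.0 N 1 D [0.0005 0.0011 0.    ] rotdeg [-0.29 -4.07  0.31]
{'dp': [-0.0025, -0.0001, 0.0005], 'rot': [-0.0016, -0.0226, 0.0017]}
[-7.8800713   1.91690343 14.58739593] [0.4419217  1.68685268 0.1639343 ]
```

Emit:
play_rows --deltas '[{"dp":[-0.002,0.009,0],"rot":[-0.001,0.015,0.002],"grip":-1},{"dp":[0,0.009,0],"rot":[0,0.015,0],"grip":-1}]'

```text
t: 13.2
tcp_pos: [0.5204, -0.3441, 0.3513]
ee_rot: [[-0.335, 0.0, 0.942], [-0.942, -0.006, -0.335], [0.005, -1.0, 0.002]]
wrist_force: [-9.4, 7.3, 18.7]
finger_gap: 0.0394
```

```bash
python3 - <<'E'
from look import *
s=monitor.get_state();print(s['wrist_force'],s['wrist_torque'])
c,im=ring('w10',(250,195,150,150),None)
plan([.5213,-.3424,.3515],-100,n=1);
E
```

```text
[-9.38658683  7.3120985  18.69222234] [1.59157236 1.99693087 0.36482828]
t 13.2 tcp [ 0.5204 -0.3441  0.3513] y [ 2.0e-04 -5.5e-03 -1.0e+00] dq 27.165 F [-9.39  7.31 18.69] crop scale 4.0
yaw now -109.6734177222574 t 13.25 N 1 D [0.0009 0.0016 0.0002] rotdeg [-0.09 -9.67  0.29]
{'dp': [-0.0036, -0.0005, 0.0006], 'rot': [-0.0005, -0.0537, 0.0016]}
```

View pics/w10c.png

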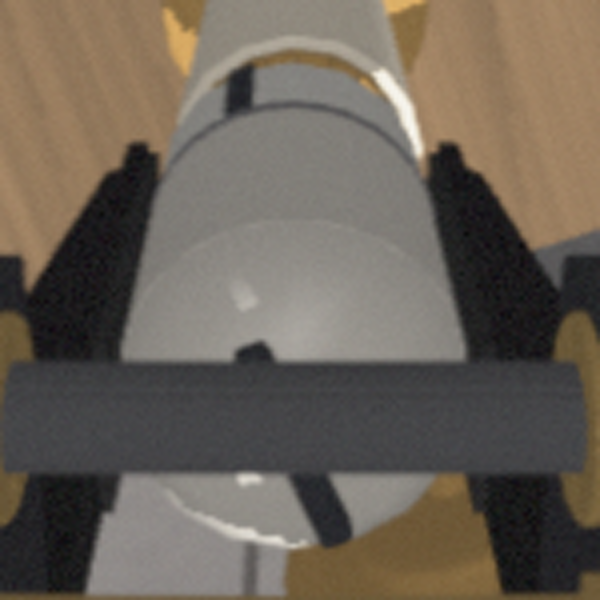

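Emit:
play_rows --deltas '[{"dp":[-0.003,0.008,0.001],"rot":[0,0.004,0.001],"grip":-1},{"dp":[-0.002,0.008,0.001],"rot":[0,0.004,0],"grip":-1}]'

```text
t: 13.45
tcp_pos: [0.5211, -0.3433, 0.3513]
ee_rot: [[-0.359, -0.004, 0.933], [-0.933, -0.008, -0.359], [0.009, -1.0, -0.001]]
wrist_force: [-9.3, 3.6, 15.1]
finger_gap: 0.0392
```

```bash
python3 - <<'E'
from look import *
s=monitor.get_state();print(s['wrist_force'],s['wrist_torque'])
c,im=ring('w11',(250,195,150,150),None)
plan([.5213,-.3424,.3515],-100,n=1);
E
python3 - <<'E'
import cv2,numpy as np
for n in('w7','w8','w10','w11'):
    g=cv2.cvtColor(cv2.imread(f'pics/{n}.png'),cv2.COLOR_BGR2GRAY).astype(float)
    # bar columns rows 214-221 , rib lower part rows 315-329
    for r0,r1,c0,c1 in((215,221,303,318),(316,328,320,342)):
        w=np.clip(90-g[r0:r1,c0:c1],0,None);xs=np.arange(c0,c1)
        print(n,(r0,r1),((w*xs).sum(1)/w.sum(1)).round(2).tolist())
E
```

```text
[-9.30283971  3.57727227 15.10618135] [0.84238575 1.93717012 0.36919704]
t 13.45 tcp [ 0.5211 -0.3433  0.3513] y [-0.0037 -0.0079 -1.    ] dq 7.901 F [-9.3   3.58 15.11] crop scale 4.0
yaw now -111.05083409126374 t 13.5 N 1 D [0.0001 0.0009 0.0002] rotdeg [  0.08 -11.05   0.5 ]
{'dp': [-0.0017, -0.0004, -0.0003], 'rot': [0.0005, -0.0614, 0.0028]}
w7 (215, 221) [310.59, 310.34, 310.19, 310.24, 310.13, 310.17]
w7 (316, 328) [328.56, 328.98, 329.46, 329.8, 330.23, 330.68, 331.31, 331.88, 332.75, 333.11, 333.13, 333.38]
w8 (215, 221) [310.89, 310.55, 310.38, 310.35, 310.24, 310.2]
w8 (316, 328) [328.51, 328.85, 329.48, 329.86, 330.13, 330.67, 331.66, 332.16, 332.98, 333.32, 333.27, 333.35]
w10 (215, 221) [309.58, 309.61, 309.53, 309.48, 309.36, 309.27]
w10 (316, 328) [327.79, 328.42, 328.73, 329.31, 329.72, 330.32, 330.78, 331.35, 331.69, 332.13, 332.55, 332.98]
w11 (215, 221) [309.53, 309.54, 309.55, 309.52, 309.48, 309.37]
w11 (316, 328) [327.74, 328.4, 328.75, 329.36, 329.77, 330.35, 330.7, 331.33, 331.69, 332.1, 332.48, 332.95]
```

View pics/w11c.png

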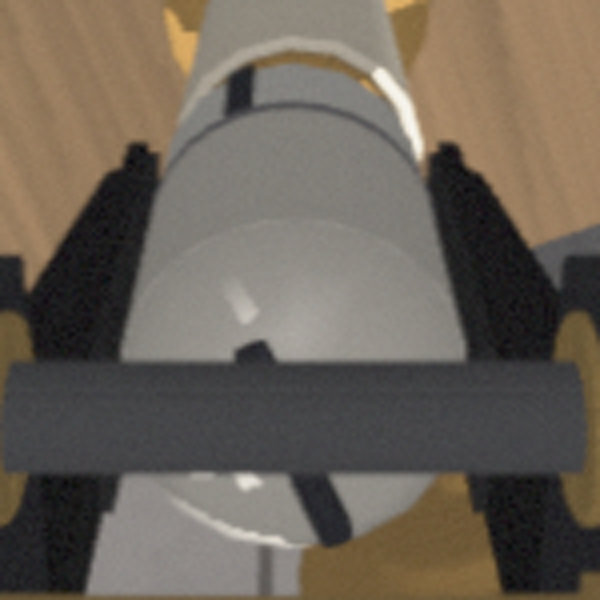

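Emit:
play_rows --deltas '[{"dp":[-0.003,0.008,0.0],"rot":[0,0.015,0.002],"grip":-1},{"dp":[-0.001,0.008,0.0],"rot":[0,0.015,0.001],"grip":-1},{"dp":[-0.001,0.008,0.0],"rot":[0,0.015,0],"grip":-1}]'

```text
t: 13.8
tcp_pos: [0.521, -0.343, 0.3509]
ee_rot: [[-0.489, -0.004, 0.872], [-0.872, -0.008, -0.489], [0.009, -1.0, 0.001]]
wrist_force: [-6.5, 4.9, 16.6]
finger_gap: 0.0398
```

```bash
python3 - <<'E'
from look import *
s=monitor.get_state();print(s['wrist_force'],s['wrist_torque'])
c,im=ring('w12',(250,195,150,150),None)
plan([.5213,-.3424,.3515],-100,n=1);
for n in('w8','w11','w12'):
    g=cv2.cvtColor(cv2.imread(f'pics/{n}.png'),cv2.COLOR_BGR2GRAY).astype(float)
    for r0,r1,c0,c1 in((215,221,303,318),(316,328,320,342)):
        w=np.clip(90-g[r0:r1,c0:c1],0,None);xs=np.arange(c0,c1)
        print(n,(r0,r1),((w*xs).sum(1)/w.sum(1)).round(2).tolist())
E
```

```text
[-6.45171625  4.91658705 16.64429207] [1.1538031  1.48409687 0.2759976 ]
t 13.8 tcp [ 0.521  -0.343   0.3509] y [-0.0035 -0.0079 -1.    ] dq 28.011 F [-6.45  4.92 16.64] crop scale 4.0
yaw now -119.37044366450814 t 13.85 N 1 D [0.0002 0.0005 0.0006] rotdeg [ 1.000e-02 -1.937e+01  4.900e-01]
{'dp': [-0.001, -0.0013, -0.0002], 'rot': [0.0001, -0.1076, 0.0027]}
w8 (215, 221) [310.89, 310.55, 310.38, 310.35, 310.24, 310.2]
w8 (316, 328) [328.51, 328.85, 329.48, 329.86, 330.13, 330.67, 331.66, 332.16, 332.98, 333.32, 333.27, 333.35]
w11 (215, 221) [309.53, 309.54, 309.55, 309.52, 309.48, 309.37]
w11 (316, 328) [327.74, 328.4, 328.75, 329.36, 329.77, 330.35, 330.7, 331.33, 331.69, 332.1, 332.48, 332.95]
w12 (215, 221) [309.68, 309.57, 309.59, 309.59, 309.44, 309.3]
w12 (316, 328) [327.92, 328.43, 328.83, 329.45, 329.77, 330.35, 330.68, 331.38, 331.71, 332.26, 332.6, 333.0]
```

View pics/w12.png

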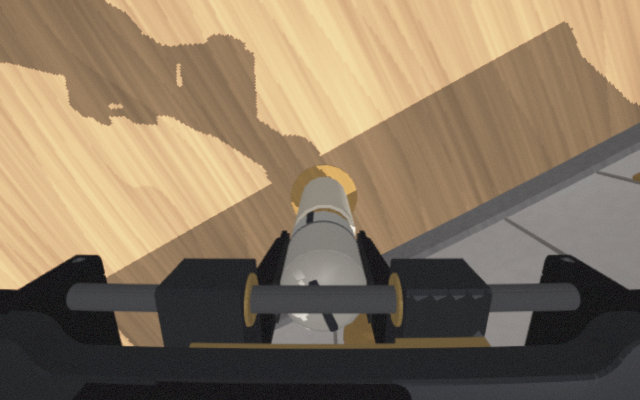

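```bash
python3 - <<'E'
from look import *
for n,x,y in(('side',310,60),('top',400,180)):
    i=grab_frame(n)[y:y+90,x:x+120,::-1];cv2.imwrite(f'pics/{n}13.png',cv2.resize(i,None,fx=6,fy=6,interpolation=cv2.INTER_CUBIC))
s=monitor.get_state();print({k:np.round(v,3).tolist() for k,v in s.items()})
i=cv2.imread('pics/w12.png')[155:245,265:385];cv2.imwrite('pics/w12d.png',cv2.resize(i,None,fx=6,fy=6,interpolation=cv2.INTER_CUBIC))
E
```

```text
{'t': 13.95, 'q': [-38.188, 6.039, 100.999, -0.47, 72.794, -8.848], 'dq': [0.161, 0.079, -0.038, 0.092, -0.036, -0.252], 'effort': [-0.284, -31.379, -30.302, 0.167, -2.254, -0.049], 'tcp_pos': [0.521, -0.343, 0.351], 'ee_rot': [[-0.488, -0.003, 0.873], [-0.873, -0.008, -0.488], [0.008, -1.0, 0.002]], 'wrist_force': [-5.102, 4.089, 14.288], 'wrist_torque': [0.879, 1.336, -0.086], 'finger_gap': 0.04}
```

View pics/side13.png

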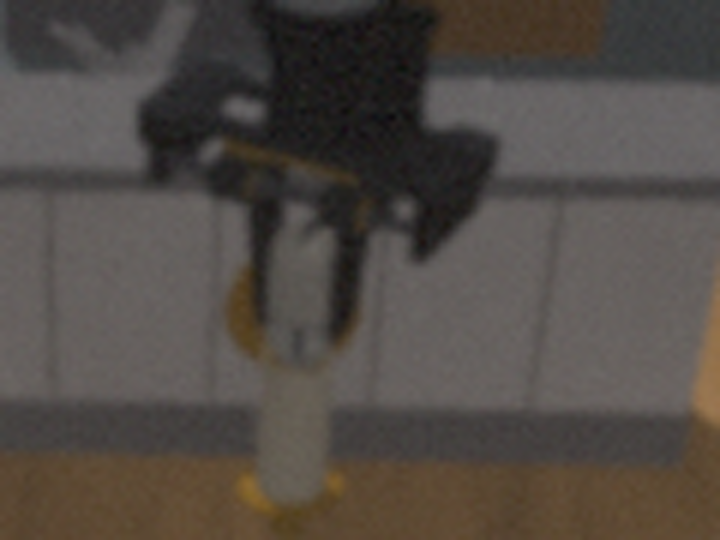

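View pics/w12d.png

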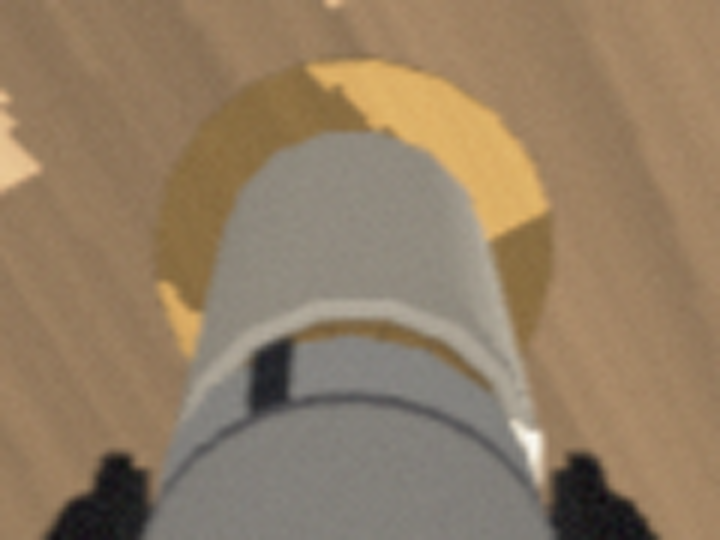

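Emit:
play_rows --deltas '[{"dp":[-0.001,-0.006,-0.001],"rot":[0,0,0.002],"grip":-1},{"dp":[0,-0.006,0],"rot":[0,0,0.001],"grip":-1}]'

```text
t: 14.15
tcp_pos: [0.5204, -0.3424, 0.352]
ee_rot: [[-0.488, 0.001, 0.873], [-0.873, -0.002, -0.488], [0.001, -1.0, 0.002]]
wrist_force: [4.1, -4.9, -12.7]
finger_gap: 0.0396
```

```bash
python3 - <<'E'
from look import *
plan([.5213,-.3424,.3515],-100,n=1);s=monitor.get_state();print(s['wrist_force'],s['wrist_torque'])
E
```

```text
yaw now -119.20090260250244 t 14.15 N 1 D [ 0.0009 -0.     -0.0005] rotdeg [ -0.11 -19.2    0.1 ]
{'dp': [-0.0009, 0.001, 0.0016], 'rot': [-0.0006, -0.1067, 0.0005]}
[  4.08713113  -4.89853144 -12.70139466] [-1.43191311 -0.98042019 -0.09280618]
```

Emit:
play_rows --deltas '[{"dp":[0,0.009,0.001],"rot":[0,0,0],"grip":-1},{"dp":[0,0.008,0],"rot":[0,0.015,0],"grip":-1},{"dp":[0,0.008,0],"rot":[0,0.015,0],"grip":-1},{"dp":[0,0.008,0],"rot":[0,0.015,0],"grip":-1}]'

```text
t: 14.55
tcp_pos: [0.5211, -0.3431, 0.3513]
ee_rot: [[-0.608, -0.001, 0.794], [-0.794, -0.002, -0.608], [0.002, -1.0, 0.001]]
wrist_force: [-6.7, 4.3, 15.6]
finger_gap: 0.0395
```

```bash
python3 - <<'E'
from look import *
s=monitor.get_state();print(s['wrist_force'],s['wrist_torque'])
c,im=ring('w14',(265,155,120,90),None)
plan([.5213,-.3424,.3515],-100,n=1)
s=monitor.get_state();print(s['wrist_force'],s['wrist_torque'])
for n in('w8','w12','w14'):
    g=cv2.cvtColor(cv2.imread(f'pics/{n}.png'),cv2.COLOR_BGR2GRAY).astype(float)
    for r0,r1,c0,c1 in((215,221,303,318),(316,328,320,342)):
        w=np.clip(90-g[r0:r1,c0:c1],0,None);xs=np.arange(c0,c1)
        print(n,(r0,r1),((w*xs).sum(1)/w.sum(1)).round(2).tolist())
E
```

```text
[-6.66853697  4.29406682 15.62539208] [1.09828566 1.57679852 0.19417797]
t 14.55 tcp [ 0.5211 -0.3431  0.3513] y [-8.0e-04 -2.1e-03 -1.0e+00] dq 27.41 F [-6.67  4.29 15.63] crop scale 6.666666666666667
yaw now -127.55454036531573 t 14.6 N 1 D [0.0002 0.0007 0.0003] rotdeg [-1.000e-02 -2.755e+01  1.200e-01]
{'dp': [-0.0014, -0.0005, -0.0005], 'rot': [-0.0001, -0.1531, 0.0007]}
[-5.99908245  4.2916368  16.35758638] [1.02764961 1.44287606 0.04474161]
w8 (215, 221) [310.89, 310.55, 310.38, 310.35, 310.24, 310.2]
w8 (316, 328) [328.51, 328.85, 329.48, 329.86, 330.13, 330.67, 331.66, 332.16, 332.98, 333.32, 333.27, 333.35]
w12 (215, 221) [309.68, 309.57, 309.59, 309.59, 309.44, 309.3]
w12 (316, 328) [327.92, 328.43, 328.83, 329.45, 329.77, 330.35, 330.68, 331.38, 331.71, 332.26, 332.6, 333.0]
w14 (215, 221) [310.37, 310.25, 310.17, 309.98, 309.79, 309.8]
w14 (316, 328) [327.56, 328.12, 328.64, 329.14, 329.54, 330.08, 330.54, 330.97, 331.56, 331.83, 332.28, 332.4]
```

Emit:
play_rows --deltas '[{"dp":[-0.001,0.006,-0.0005],"rot":[0,-0.03,0],"grip":-1},{"dp":[0,0.006,0],"rot":[0,-0.03,0],"grip":-1},{"dp":[0,0.006,0],"rot":[0,-0.03,0],"grip":-1}]'

```text
t: 14.9
tcp_pos: [0.5217, -0.3434, 0.3512]
ee_rot: [[-0.357, 0.003, 0.934], [-0.934, -0.006, -0.357], [0.004, -1.0, 0.005]]
wrist_force: [-6.0, 3.2, 12.6]
finger_gap: 0.0394
```

```bash
cat > st.py <<'E'
from look import *
plan([.5212,-.3425,.3515],-100,n=1)
s=monitor.get_state();print(s['tcp_pos'].round(4),s['wrist_force'].round(1),s['wrist_torque'].round(3))
E
python3 st.py
```

```text
yaw now -110.89460765293065 t 14.9 N 1 D [-0.0005  0.0009  0.0003] rotdeg [ -0.28 -10.89   0.28]
{'dp': [-0.0013, -0.0007, -0.0016], 'rot': [-0.0015, -0.0605, 0.0016]}
[ 0.5217 -0.3434  0.3512] [-6.   3.2 12.6] [ 0.684  1.315 -0.114]
```

```bash
cat > sl.py <<'E'
from look import *
import sys
n=sys.argv[1];c,im=ring(n,(265,155,120,90),None)
for k in('w8',n):
    g=cv2.cvtColor(cv2.imread(f'pics/{k}.png'),cv2.COLOR_BGR2GRAY).astype(float)
    for r0,r1,c0,c1 in((215,221,300,322),(316,328,316,345)):
        w=np.clip(90-g[r0:r1,c0:c1],0,None);xs=np.arange(c0,c1)
        print(k,(r0,r1),((w*xs).sum(1)/w.sum(1)).round(2).tolist())
i=im[195:345,250:400];cv2.imwrite(f'pics/{n}d.png',cv2.resize(i,None,fx=4,fy=4,interpolation=cv2.INTER_CUBIC))
E
python3 sl.py w15
```

```text
t 14.9 tcp [ 0.5217 -0.3434  0.3512] y [ 0.0034 -0.006  -1.    ] dq 55.436 F [-6.01  3.16 12.63] crop scale 6.666666666666667
w8 (215, 221) [310.89, 310.55, 310.38, 310.35, 310.24, 310.2]
w8 (316, 328) [328.51, 328.85, 329.48, 329.86, 330.13, 330.67, 331.66, 332.16, 332.98, 333.32, 333.27, 333.35]
w15 (215, 221) [310.33, 310.31, 310.24, 310.16, 310.09, 309.78]
w15 (316, 328) [327.39, 327.92, 328.49, 329.07, 329.47, 330.0, 330.46, 330.84, 331.46, 331.65, 332.09, 332.34]
```

View pics/w15d.png

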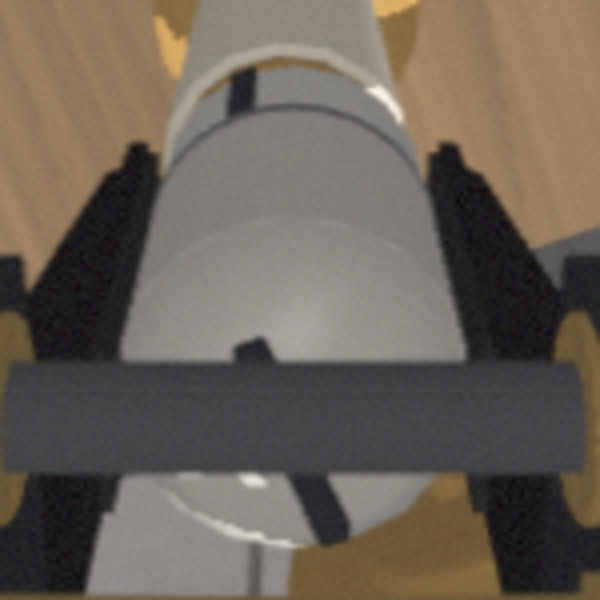

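Emit:
play_rows --deltas '[{"dp":[-0.001,0.006,-0.001],"rot":[-0.001,-0.03,0.001],"grip":-1},{"dp":[0,0.006,0],"rot":[0,-0.03,0],"grip":-1},{"dp":[0,0.006,0],"rot":[0,-0.03,0],"grip":-1},{"dp":[0,0.006,0],"rot":[0,-0.03,0],"grip":-1}]'

```text
t: 15.35
tcp_pos: [0.5219, -0.3444, 0.3523]
ee_rot: [[0.03, 0.005, 1.0], [-1.0, -0.008, 0.03], [0.009, -1.0, 0.004]]
wrist_force: [-6.7, 2.2, 12.5]
finger_gap: 0.0393
```

```bash
python3 st.py; python3 sl.py w16
```

```text
yaw now -88.27791954621922 t 15.35 N 1 D [-0.0007  0.0019 -0.0008] rotdeg [-0.29 11.72  0.47]
{'dp': [-0.0038, 0.0015, -0.0013], 'rot': [-0.0016, 0.0651, 0.0026]}
[ 0.5219 -0.3444  0.3523] [-6.7  2.2 12.5] [ 0.572  1.329 -0.104]
t 15.35 tcp [ 0.5219 -0.3444  0.3523] y [ 0.0045 -0.0085 -1.    ] dq 55.553 F [-6.66  2.19 12.49] crop scale 6.666666666666667
w8 (215, 221) [310.89, 310.55, 310.38, 310.35, 310.24, 310.2]
w8 (316, 328) [328.51, 328.85, 329.48, 329.86, 330.13, 330.67, 331.66, 332.16, 332.98, 333.32, 333.27, 333.35]
w16 (215, 221) [310.54, 310.4, 310.23, 310.18, 310.02, 309.87]
w16 (316, 328) [327.49, 327.96, 328.46, 329.06, 329.57, 329.85, 330.53, 330.76, 331.18, 331.52, 331.87, 332.15]
```

Emit:
play_rows --deltas '[{"dp":[-0.003,0.006,-0.001],"rot":[-0.001,-0.03,0.002],"grip":-1},{"dp":[-0.001,0.006,-0.001],"rot":[0,-0.03,0.001],"grip":-1},{"dp":[0,0.006,0],"rot":[0,-0.03,0],"grip":-1},{"dp":[0,0.006,0],"rot":[0,-0.03,0],"grip":-1}]'

```text
t: 15.8
tcp_pos: [0.5219, -0.3445, 0.3526]
ee_rot: [[0.412, 0.008, 0.911], [-0.911, -0.008, 0.412], [0.011, -1.0, 0.004]]
wrist_force: [-5.9, 3.1, 11.6]
finger_gap: 0.0396
```

```bash
python3 st.py; python3 sl.py w17
```

```text
yaw now -65.6684069217196 t 15.8 N 1 D [-0.0007  0.002  -0.0011] rotdeg [-0.4  34.33  0.53]
{'dp': [-0.0043, 0.0022, 0.0005], 'rot': [-0.0022, 0.1907, 0.003]}
[ 0.5219 -0.3445  0.3526] [-5.9  3.1 11.6] [ 0.69   1.132 -0.041]
t 15.8 tcp [ 0.5219 -0.3445  0.3526] y [ 0.0079 -0.0083 -0.9999] dq 55.695 F [-5.92  3.11 11.62] crop scale 6.666666666666667
w8 (215, 221) [310.89, 310.55, 310.38, 310.35, 310.24, 310.2]
w8 (316, 328) [328.51, 328.85, 329.48, 329.86, 330.13, 330.67, 331.66, 332.16, 332.98, 333.32, 333.27, 333.35]
w17 (215, 221) [310.33, 310.36, 310.2, 310.12, 310.09, 309.79]
w17 (316, 328) [327.42, 328.04, 328.45, 328.9, 329.44, 330.0, 330.99, 331.5, 331.78, 332.05, 332.64, 332.6]
```

Emit:
play_rows --deltas '[{"dp":[-0.003,0.006,0],"rot":[-0.002,-0.025,0.002],"grip":-1},{"dp":[-0.001,0.006,0],"rot":[-0.001,-0.025,0.001],"grip":-1},{"dp":[0,0.006,0],"rot":[0,-0.025,0],"grip":-1},{"dp":[0,0.006,0],"rot":[0,-0.025,0],"grip":-1}]'

```text
t: 16.25
tcp_pos: [0.5228, -0.344, 0.3528]
ee_rot: [[0.684, 0.006, 0.729], [-0.729, -0.01, 0.684], [0.011, -1.0, -0.003]]
wrist_force: [-7.3, 4.1, 12.8]
finger_gap: 0.0394
```

```bash
python3 st.py; python3 sl.py w18
```

```text
yaw now -46.84019099608438 t 16.25 N 1 D [-0.0016  0.0015 -0.0013] rotdeg [-0.14 53.16  0.69]
{'dp': [-0.0044, 0.0025, -0.0004], 'rot': [-0.0008, 0.2953, 0.0038]}
[ 0.5228 -0.344   0.3528] [-7.3  4.1 12.8] [ 0.716  1.327 -0.338]
t 16.25 tcp [ 0.5228 -0.344   0.3528] y [ 0.0055 -0.0104 -0.9999] dq 46.024 F [-7.31  4.09 12.84] crop scale 6.666666666666667
w8 (215, 221) [310.89, 310.55, 310.38, 310.35, 310.24, 310.2]
w8 (316, 328) [328.51, 328.85, 329.48, 329.86, 330.13, 330.67, 331.66, 332.16, 332.98, 333.32, 333.27, 333.35]
w18 (215, 221) [310.35, 310.41, 310.4, 310.21, 310.14, 310.06]
w18 (316, 328) [327.76, 328.04, 328.73, 328.98, 329.25, 329.68, 329.97, 330.51, 331.51, 332.2, 332.76, 333.01]
```

View pics/w18d.png

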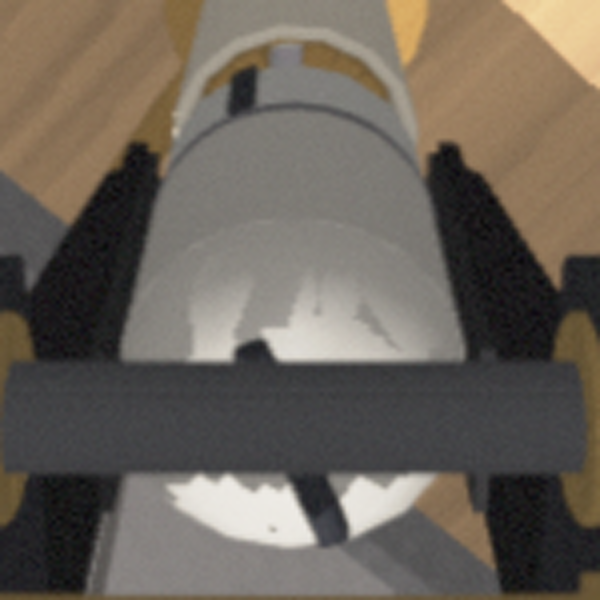

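Emit:
play_rows --deltas '[{"dp":[-0.003,0.003,0],"rot":[-0.001,0.01,0.003],"grip":-1},{"dp":[-0.002,0.003,0],"rot":[0,0.01,0.001],"grip":-1},{"dp":[0,0.003,0],"rot":[0,0,0],"grip":-1}]'

```text
t: 16.6
tcp_pos: [0.5227, -0.3436, 0.3543]
ee_rot: [[0.636, 0.005, 0.771], [-0.771, -0.011, 0.636], [0.012, -1.0, -0.003]]
wrist_force: [-3.7, 2.7, 5.7]
finger_gap: 0.0397
```

```bash
python3 st.py; python3 sl.py w19; python3 -c "
from h import *
for n,x,y in(('side',310,60),):
    i=grab_frame(n)[y:y+90,x:x+120,::-1];cv2.imwrite(f'pics/{n}19.png',cv2.resize(i,None,fx=6,fy=6,interpolation=cv2.INTER_CUBIC))
"
```

```text
yaw now -50.486855779102186 t 16.6 N 1 D [-0.0015  0.0011 -0.0028] rotdeg [-0.13 49.51  0.72]
{'dp': [-0.0037, 0.0055, -0.0009], 'rot': [-0.0007, 0.2751, 0.004]}
[ 0.5227 -0.3436  0.3543] [-3.7  2.7  5.7] [0.438 0.623 0.038]
t 16.6 tcp [ 0.5227 -0.3436  0.3543] y [ 0.0052 -0.0112 -0.9999] dq 0.324 F [-3.7   2.73  5.65] crop scale 6.666666666666667
w8 (215, 221) [310.89, 310.55, 310.38, 310.35, 310.24, 310.2]
w8 (316, 328) [328.51, 328.85, 329.48, 329.86, 330.13, 330.67, 331.66, 332.16, 332.98, 333.32, 333.27, 333.35]
w19 (215, 221) [310.37, 310.41, 310.24, 310.2, 310.13, 309.86]
w19 (316, 328) [327.59, 328.15, 328.61, 329.61, 330.34, 330.91, 331.34, 331.66, 332.01, 332.38, 332.88, 333.12]
```

View pics/side19.png

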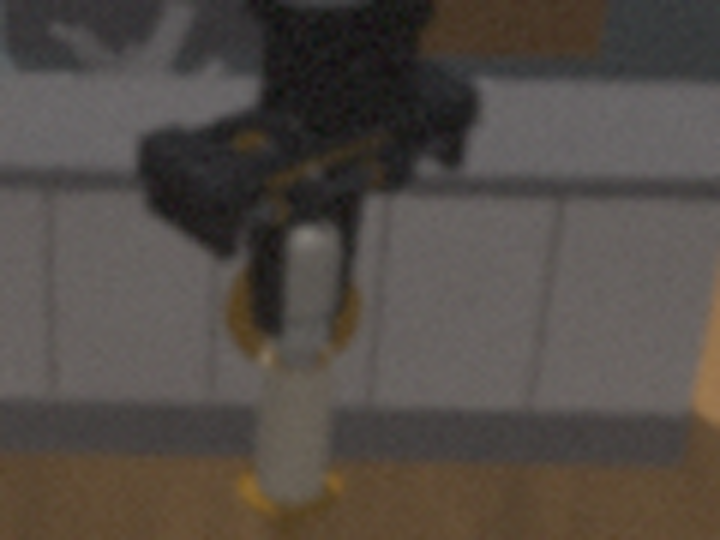

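View pics/w19c.png

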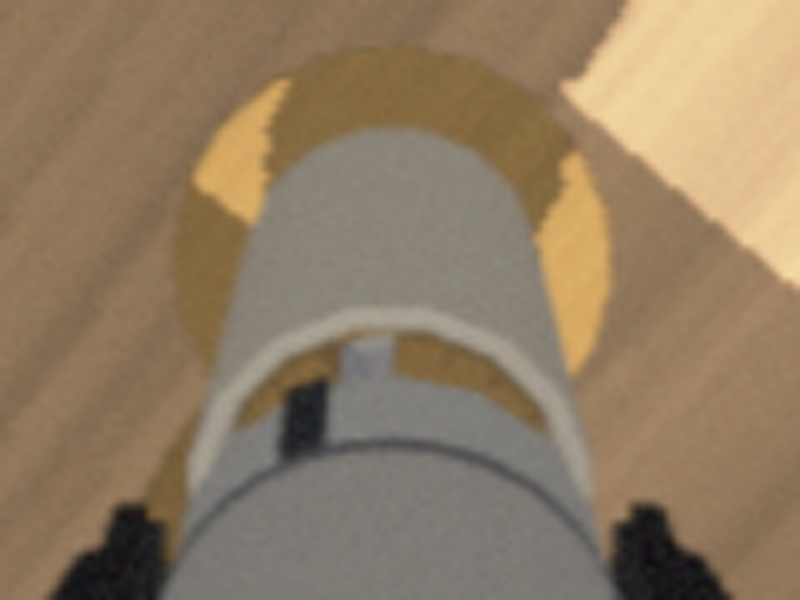

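Emit:
play_rows --deltas '[{"dp":[-0.004,-0.008,-0.001],"rot":[-0.001,0,0.004],"grip":-1},{"dp":[-0.002,-0.008,-0.001],"rot":[0,0,0.001],"grip":-1}]'

```text
t: 16.9
tcp_pos: [0.5214, -0.3426, 0.3634]
ee_rot: [[0.636, 0.001, 0.772], [-0.772, -0.005, 0.636], [0.005, -1.0, -0.002]]
wrist_force: [4.6, -2.7, -5.1]
finger_gap: 0.0394
```

```bash
python3 st.py
```

```text
yaw now -50.531913203618544 t 16.9 N 1 D [-0.0002  0.0001 -0.0119] rotdeg [1.000e-02 4.947e+01 3.300e-01]
{'dp': [-0.0006, 0.0239, -0.0002], 'rot': [0.0, 0.2748, 0.0018]}
[ 0.5214 -0.3426  0.3634] [ 4.6 -2.7 -5.1] [-0.679 -1.028 -0.012]
```

Emit:
play_rows --deltas '[{"dp":[-0.001,0.008,0],"rot":[0,0.012,0.002],"grip":-1},{"dp":[0,0.007,0],"rot":[0,0.012,0.001],"grip":-1},{"dp":[0,0.007,0],"rot":[0,0,0.001],"grip":-1},{"dp":[-0.001,0.006,0],"rot":[0,0,0.001],"grip":-1}]'

```text
t: 17.3
tcp_pos: [0.5219, -0.3432, 0.3549]
ee_rot: [[0.573, -0.002, 0.819], [-0.819, 0.001, 0.573], [-0.002, -1.0, -0.001]]
wrist_force: [0.6, -2.2, 7.3]
finger_gap: 0.0395
```

```bash
python3 st.py
```

```text
yaw now -55.01760147246231 t 17.3 N 1 D [-0.0007  0.0007 -0.0034] rotdeg [ 0.11 44.98 -0.09]
{'dp': [-0.0019, 0.0068, -0.0003], 'rot': [0.0006, 0.2499, -0.0005]}
[ 0.5219 -0.3432  0.3549] [ 0.6 -2.2  7.3] [-0.392 -0.188  0.008]
```

Emit:
play_rows --deltas '[{"dp":[-0.002,0.007,0],"rot":[0,0,0.001],"grip":-1},{"dp":[-0.001,0.007,0],"rot":[0,0,0.001],"grip":-1},{"dp":[-0.001,0.007,0],"rot":[0,0.012,0.001],"grip":-1},{"dp":[-0.001,0.007,0],"rot":[0,0.012,0.001],"grip":-1},{"dp":[-0.001,0.007,0],"rot":[0,0.012,0.001],"grip":-1}]'

```text
t: 17.8
tcp_pos: [0.5221, -0.3436, 0.3523]
ee_rot: [[0.477, 0.001, 0.879], [-0.879, 0.001, 0.477], [-0.001, -1.0, 0.001]]
wrist_force: [-2.4, 0.0, 12.4]
finger_gap: 0.0398
```

```bash
python3 st.py
```

```text
yaw now -61.531206480349 t 17.8 N 1 D [-0.0009  0.0011 -0.0008] rotdeg [-0.04 38.47 -0.05]
{'dp': [-0.0028, 0.0017, -0.0006], 'rot': [-0.0002, 0.2137, -0.0003]}
[ 0.5221 -0.3436  0.3523] [-2.4  0.  12.4] [0.108 0.458 0.04 ]
```

Emit:
play_rows --deltas '[{"dp":[-0.001,0.007,-0.001],"rot":[0,0.014,0.0005],"grip":-1},{"dp":[0,0.007,-0.001],"rot":[0,0.014,0.0005],"grip":-1},{"dp":[0,0.007,0],"rot":[0,0.014,0.0005],"grip":-1},{"dp":[0,0.007,0],"rot":[0,0.014,0.0005],"grip":-1}]'

```text
t: 18.2
tcp_pos: [0.5223, -0.3443, 0.3523]
ee_rot: [[0.312, 0.004, 0.95], [-0.95, 0.003, 0.312], [-0.001, -1.0, 0.005]]
wrist_force: [-4.7, 2.8, 14.4]
finger_gap: 0.0397
```

```bash
python3 st.py
```

```text
yaw now -71.83314040561058 t 18.2 N 1 D [-0.0011  0.0018 -0.0008] rotdeg [-0.25 28.17 -0.13]
{'dp': [-0.0041, 0.0015, -0.001], 'rot': [-0.0014, 0.1565, -0.0007]}
[ 0.5223 -0.3443  0.3523] [-4.7  2.8 14.4] [0.585 0.979 0.121]
```

Emit:
play_rows --deltas '[{"dp":[-0.003,0.007,-0.001],"rot":[-0.001,0.014,0],"grip":-1},{"dp":[-0.002,0.007,-0.001],"rot":[0,0.014,0],"grip":-1},{"dp":[-0.002,0.007,-0.001],"rot":[0,0.014,0],"grip":-1},{"dp":[-0.002,0.007,-0.001],"rot":[0,0.014,0],"grip":-1}]'

```text
t: 18.6
tcp_pos: [0.5208, -0.3418, 0.3523]
ee_rot: [[0.137, 0.01, 0.991], [-0.991, -0.007, 0.137], [0.008, -1.0, 0.009]]
wrist_force: [-3.4, 0.3, 11.9]
finger_gap: 0.0395
```

```bash
python3 st.py
```

```text
yaw now -82.14194978130678 t 18.6 N 1 D [ 0.0004 -0.0007 -0.0008] rotdeg [-0.56 17.86  0.39]
{'dp': [0.0014, 0.0016, 0.0005], 'rot': [-0.0031, 0.0992, 0.0022]}
[ 0.5208 -0.3418  0.3523] [-3.4  0.3 11.9] [0.135 0.619 0.044]
```

Emit:
play_rows --deltas '[{"dp":[0,0.007,0],"rot":[-0.002,0.012,0.001],"grip":-1},{"dp":[-0.001,0.007,0],"rot":[-0.001,0.012,0],"grip":-1},{"dp":[-0.001,0.007,0],"rot":[0,0.012,0],"grip":-1}]'

```text
t: 18.9
tcp_pos: [0.5219, -0.3416, 0.3522]
ee_rot: [[0.021, 0.006, 1.0], [-1.0, -0.009, 0.022], [0.01, -1.0, 0.005]]
wrist_force: [-6.0, 1.5, 14.1]
finger_gap: 0.0395
```

```bash
python3 st.py; python3 sl.py w20
```

```text
yaw now -88.76837836977322 t 18.9 N 1 D [-0.0007 -0.0009 -0.0007] rotdeg [-0.36 11.23  0.52]
{'dp': [0.0017, 0.0015, -0.0014], 'rot': [-0.002, 0.0624, 0.0029]}
[ 0.5219 -0.3416  0.3522] [-6.   1.5 14.1] [0.433 1.186 0.09 ]
t 18.9 tcp [ 0.5219 -0.3416  0.3522] y [ 0.0055 -0.0095 -0.9999] dq 22.269 F [-5.96  1.53 14.08] crop scale 6.666666666666667
w8 (215, 221) [310.89, 310.55, 310.38, 310.35, 310.24, 310.2]
w8 (316, 328) [328.51, 328.85, 329.48, 329.86, 330.13, 330.67, 331.66, 332.16, 332.98, 333.32, 333.27, 333.35]
w20 (215, 221) [310.91, 310.51, 310.47, 310.48, 310.35, 310.2]
w20 (316, 328) [327.41, 327.81, 328.46, 328.77, 329.41, 330.04, 330.22, 330.59, 331.05, 331.49, 331.61, 331.79]
```

View pics/w20d.png

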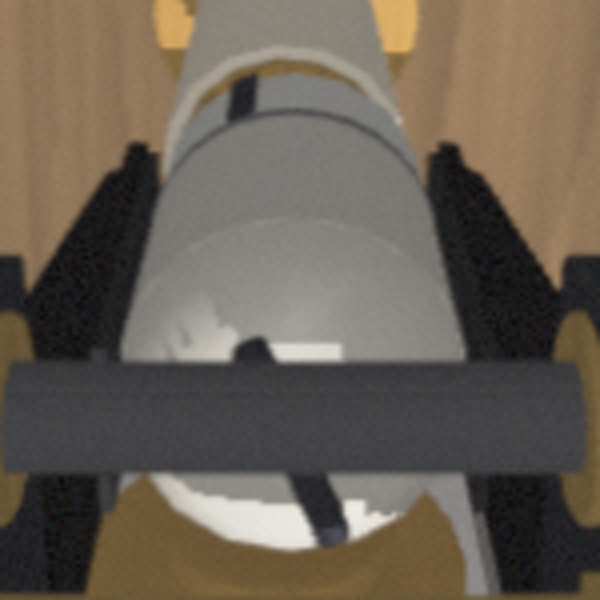

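Emit:
play_rows --deltas '[{"dp":[0.001,0.007,-0.002],"rot":[-0.002,0.01,0.003],"grip":-1},{"dp":[-0.001,0.007,-0.001],"rot":[0,0.01,0.001],"grip":-1},{"dp":[-0.001,0.007,0],"rot":[0,0.01,0],"grip":-1}]'

```text
t: 19.25
tcp_pos: [0.5217, -0.3426, 0.3523]
ee_rot: [[-0.075, 0.006, 0.997], [-0.997, -0.004, -0.075], [0.004, -1.0, 0.007]]
wrist_force: [-6.2, 2.1, 13.9]
finger_gap: 0.0394
```

```bash
python3 st.py
```

```text
yaw now -94.29676258535844 t 19.25 N 1 D [-0.0005  0.0001 -0.0008] rotdeg [-0.39  5.7   0.21]
{'dp': [-0.0, 0.0016, -0.001], 'rot': [-0.0022, 0.0317, 0.0012]}
[ 0.5217 -0.3426  0.3523] [-6.2  2.1 13.9] [0.498 1.221 0.066]
```

Emit:
play_rows --deltas '[{"dp":[0,-0.005,-0.001],"rot":[-0.002,0,0.001],"grip":-1},{"dp":[0,-0.006,0],"rot":[0,0,0],"grip":-1}]'

```text
t: 19.45
tcp_pos: [0.5217, -0.3427, 0.3594]
ee_rot: [[-0.075, 0.004, 0.997], [-0.997, -0.002, -0.075], [0.002, -1.0, 0.004]]
wrist_force: [1.8, -3.7, -13.4]
finger_gap: 0.0396
```

```bash
python3 st.py; python3 sl.py w21
```

```text
yaw now -94.28189179274581 t 19.45 N 1 D [-0.0005  0.0002 -0.0079] rotdeg [-0.26  5.72  0.1 ]
{'dp': [-0.0003, 0.0159, -0.0011], 'rot': [-0.0014, 0.0318, 0.0005]}
[ 0.5217 -0.3427  0.3594] [  1.8  -3.7 -13.4] [-0.68  -0.659 -0.055]
t 19.45 tcp [ 0.5217 -0.3427  0.3594] y [ 0.0043 -0.0022 -1.    ] dq 0.561 F [  1.84  -3.71 -13.38] crop scale 6.666666666666667
w8 (215, 221) [310.89, 310.55, 310.38, 310.35, 310.24, 310.2]
w8 (316, 328) [328.51, 328.85, 329.48, 329.86, 330.13, 330.67, 331.66, 332.16, 332.98, 333.32, 333.27, 333.35]
w21 (215, 221) [311.22, 310.89, 310.75, 310.66, 310.55, 310.46]
w21 (316, 328) [327.46, 328.03, 328.48, 328.78, 329.3, 329.83, 330.21, 330.76, 331.24, 331.85, 332.07, 332.23]
```

Emit:
play_rows --deltas '[{"dp":[0,0.001,0],"rot":[-0.001,0,0],"grip":-1},{"dp":[0,0.001,0],"rot":[0,0.01,0],"grip":-1},{"dp":[0,0,0],"rot":[0,0.01,0],"grip":-1},{"dp":[0,0,0],"rot":[0,0,0],"grip":-1}]'

```text
t: 19.9
tcp_pos: [0.5221, -0.3427, 0.3587]
ee_rot: [[-0.138, 0.001, 0.99], [-0.99, -0.002, -0.138], [0.002, -1.0, 0.002]]
wrist_force: [1.2, -1.4, 1.2]
finger_gap: 0.0397
```

```bash
python3 st.py
```

```text
yaw now -97.93078505132246 t 19.9 N 1 D [-0.0009  0.0002 -0.0072] rotdeg [-0.09  2.07  0.09]
{'dp': [-0.0003, 0.0144, -0.0018], 'rot': [-0.0005, 0.0115, 0.0005]}
[ 0.5221 -0.3427  0.3587] [ 1.2 -1.4  1.2] [-0.193 -0.264 -0.   ]
```

Emit:
play_rows --deltas '[{"dp":[0,0.001,0],"rot":[0,0.01,0],"grip":-1},{"dp":[0,0.001,0],"rot":[0,0.01,0],"grip":-1},{"dp":[0,0.001,0],"rot":[0,0.01,0],"grip":-1}]'

```text
t: 20.2
tcp_pos: [0.5219, -0.3429, 0.3585]
ee_rot: [[-0.231, -0.001, 0.973], [-0.973, -0.002, -0.231], [0.002, -1.0, -0.0]]
wrist_force: [-0.1, -0.9, 3.3]
finger_gap: 0.0392
```

```bash
python3 st.py; python3 sl.py w22
```

```text
yaw now -103.32761818625097 t 20.2 N 1 D [-0.0007  0.0004 -0.007 ] rotdeg [ 0.03 -3.33  0.12]
{'dp': [-0.0004, 0.0141, -0.0015], 'rot': [0.0001, -0.0185, 0.0006]}
[ 0.5219 -0.3429  0.3585] [-0.1 -0.9  3.3] [-0.099 -0.098  0.134]
t 20.2 tcp [ 0.5219 -0.3429  0.3585] y [-9.0e-04 -1.9e-03 -1.0e+00] dq 17.773 F [-0.08 -0.92  3.32] crop scale 6.666666666666667
w8 (215, 221) [310.89, 310.55, 310.38, 310.35, 310.24, 310.2]
w8 (316, 328) [328.51, 328.85, 329.48, 329.86, 330.13, 330.67, 331.66, 332.16, 332.98, 333.32, 333.27, 333.35]
w22 (215, 221) [310.94, 310.72, 310.53, 310.47, 310.38, 310.24]
w22 (316, 328) [327.43, 327.91, 328.43, 328.81, 329.34, 329.67, 330.15, 330.55, 331.03, 331.54, 331.91, 332.16]
```

Emit:
play_rows --deltas '[{"dp":[0,0.001,0],"rot":[0,0.01,0],"grip":-1},{"dp":[0,0.001,0],"rot":[0,0.01,0],"grip":-1},{"dp":[0,0.001,0],"rot":[0,0.01,0],"grip":-1}]'

```text
t: 20.55
tcp_pos: [0.5216, -0.3426, 0.3584]
ee_rot: [[-0.32, -0.004, 0.947], [-0.947, -0.0, -0.32], [0.001, -1.0, -0.004]]
wrist_force: [-3.8, 2.1, 5.7]
finger_gap: 0.0397
```

```bash
python3 st.py; python3 sl.py w23
```

```text
yaw now -108.65385602194519 t 20.55 N 1 D [-0.0004  0.0001 -0.0069] rotdeg [ 0.22 -8.65  0.07]
{'dp': [0.0001, 0.0139, -0.0008], 'rot': [0.0012, -0.0481, 0.0004]}
[ 0.5216 -0.3426  0.3584] [-3.8  2.1  5.7] [0.5   0.772 0.085]
t 20.55 tcp [ 0.5216 -0.3426  0.3584] y [-4.e-03 -2.e-04 -1.e+00] dq 17.558 F [-3.83  2.09  5.67] crop scale 6.666666666666667
w8 (215, 221) [310.89, 310.55, 310.38, 310.35, 310.24, 310.2]
w8 (316, 328) [328.51, 328.85, 329.48, 329.86, 330.13, 330.67, 331.66, 332.16, 332.98, 333.32, 333.27, 333.35]
w23 (215, 221) [310.75, 310.32, 310.43, 310.52, 310.48, 310.29]
w23 (316, 328) [327.47, 327.73, 328.54, 328.77, 329.41, 329.68, 330.14, 330.58, 331.11, 331.54, 331.99, 332.14]
```

Emit:
play_rows --deltas '[{"dp":[0,0.001,0],"rot":[0.001,-0.015,0],"grip":-1},{"dp":[0,0.001,0],"rot":[0,-0.015,0],"grip":-1},{"dp":[0,0.001,0],"rot":[0,-0.015,0],"grip":-1},{"dp":[0,0.001,0],"rot":[0,-0.01,0],"grip":-1}]'

```text
t: 21.0
tcp_pos: [0.5216, -0.3422, 0.3586]
ee_rot: [[-0.142, -0.001, 0.99], [-0.99, 0.0, -0.142], [0.0, -1.0, -0.001]]
wrist_force: [-0.9, -0.7, 3.3]
finger_gap: 0.0389
```

```bash
python3 st.py
```

```text
yaw now -98.15662455532204 t 21.0 N 1 D [-0.0004 -0.0003 -0.0071] rotdeg [0.08 1.84 0.01]
{'dp': [0.0007, 0.0141, -0.0007], 'rot': [0.0005, 0.0102, 0.0]}
[ 0.5216 -0.3422  0.3586] [-0.9 -0.7  3.3] [-0.063 -0.041  0.012]
```

Emit:
play_rows --deltas '[{"dp":[0,0.001,0],"rot":[0,-0.012,0],"grip":-1},{"dp":[0,0.001,0],"rot":[0,-0.012,0],"grip":-1},{"dp":[0,0.001,0],"rot":[0,-0.012,0],"grip":-1}]'

```text
t: 21.3
tcp_pos: [0.5217, -0.3422, 0.3585]
ee_rot: [[-0.021, -0.002, 1.0], [-1.0, 0.0, -0.021], [-0.0, -1.0, -0.002]]
wrist_force: [0.4, -0.2, 4.1]
finger_gap: 0.0395
```

```bash
python3 st.py
```

```text
yaw now -91.19666568796738 t 21.3 N 1 D [-0.0005 -0.0003 -0.007 ] rotdeg [ 0.09  8.8  -0.  ]
{'dp': [0.0006, 0.014, -0.0009], 'rot': [0.0005, 0.0489, -0.0]}
[ 0.5217 -0.3422  0.3585] [ 0.4 -0.2  4.1] [-0.11  -0.107 -0.038]
```

Emit:
play_rows --deltas '[{"dp":[0,0.001,0],"rot":[0,-0.012,0],"grip":-1},{"dp":[0,0.001,0],"rot":[0,-0.012,0],"grip":-1},{"dp":[0,0.001,0],"rot":[0,-0.012,0],"grip":-1}]'

```text
t: 21.6
tcp_pos: [0.5219, -0.3422, 0.3585]
ee_rot: [[0.1, -0.001, 0.995], [-0.995, 0.001, 0.1], [-0.001, -1.0, -0.001]]
wrist_force: [0.7, 0.4, 3.5]
finger_gap: 0.0395
```

```bash
python3 st.py; python3 sl.py w24
```

```text
yaw now -84.25286890271664 t 21.6 N 1 D [-0.0007 -0.0003 -0.007 ] rotdeg [ 0.06 15.75 -0.03]
{'dp': [0.0006, 0.014, -0.0014], 'rot': [0.0003, 0.0875, -0.0002]}
[ 0.5219 -0.3422  0.3585] [0.7 0.4 3.5] [ 0.034 -0.336 -0.103]
t 21.6 tcp [ 0.5219 -0.3422  0.3585] y [-1.1e-03  6.0e-04 -1.0e+00] dq 22.772 F [0.73 0.42 3.54] crop scale 6.666666666666667
w8 (215, 221) [310.89, 310.55, 310.38, 310.35, 310.24, 310.2]
w8 (316, 328) [328.51, 328.85, 329.48, 329.86, 330.13, 330.67, 331.66, 332.16, 332.98, 333.32, 333.27, 333.35]
w24 (215, 221) [311.15, 310.7, 310.48, 310.61, 310.45, 310.41]
w24 (316, 328) [327.35, 327.7, 328.38, 328.55, 329.05, 329.74, 330.02, 330.3, 330.94, 331.48, 331.79, 331.99]
```

```bash
python3 -c "
import cv2
a=[cv2.resize(cv2.imread(f'pics/{n}.png')[140:345,240:410],None,fx=2.35,fy=2.35,interpolation=cv2.INTER_CUBIC) for n in('w23','w24')]
cv2.imwrite('pics/cmp.png',cv2.hconcat(a))"
```

```text
(no output)
```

View pics/cmp.png

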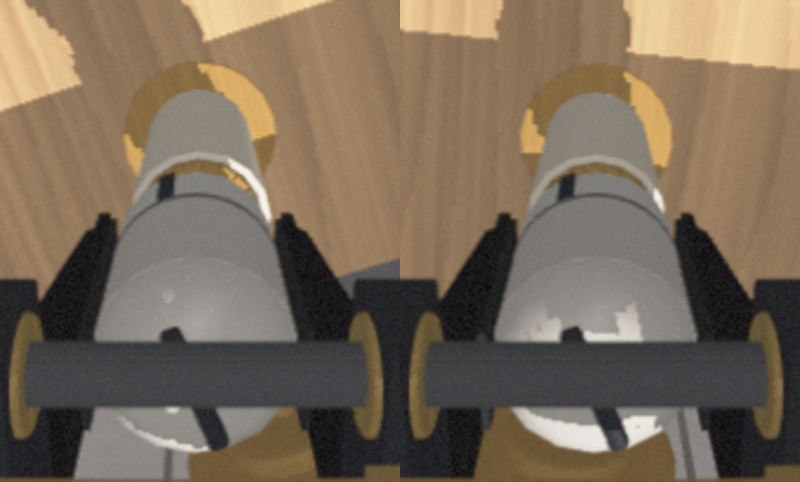

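Emit:
play_rows --deltas '[{"dp":[0,0.001,0],"rot":[0,-0.01,0],"grip":-1},{"dp":[0,0.001,0],"rot":[0,-0.01,0],"grip":-1}]'

```text
t: 21.85
tcp_pos: [0.5221, -0.3422, 0.3585]
ee_rot: [[0.165, -0.0, 0.986], [-0.986, 0.001, 0.165], [-0.001, -1.0, 0.0]]
wrist_force: [0.6, -0.6, 4.0]
finger_gap: 0.0395
```

```bash
python3 st.py
```

```text
yaw now -80.49168739788841 t 21.85 N 1 D [-0.0009 -0.0003 -0.007 ] rotdeg [ 0.   19.51 -0.03]
{'dp': [0.0004, 0.0141, -0.0019], 'rot': [0.0, 0.1084, -0.0002]}
[ 0.5221 -0.3422  0.3585] [ 0.6 -0.6  4. ] [-0.073 -0.22  -0.259]
```

Emit:
play_rows --deltas '[{"dp":[0,0.001,0],"rot":[0,-0.01,0],"grip":-1},{"dp":[0,0.001,0],"rot":[0,-0.01,0],"grip":-1}]'

```text
t: 22.05
tcp_pos: [0.5223, -0.3423, 0.3585]
ee_rot: [[0.228, 0.001, 0.974], [-0.974, 0.0, 0.228], [0.0, -1.0, 0.001]]
wrist_force: [1.2, -0.4, 3.1]
finger_gap: 0.0396
```

```bash
python3 st.py; python3 sl.py w25|tail -2
```

```text
yaw now -76.80160128787912 t 22.05 N 1 D [-0.0011 -0.0002 -0.007 ] rotdeg [-7.00e-02  2.32e+01 -1.00e-02]
{'dp': [-0.0001, 0.014, -0.0023], 'rot': [-0.0004, 0.1289, -0.0001]}
[ 0.5223 -0.3423  0.3585] [ 1.2 -0.4  3.1] [-0.174 -0.334 -0.167]
w25 (215, 221) [310.96, 310.65, 310.43, 310.56, 310.51, 310.41]
w25 (316, 328) [327.46, 328.08, 328.8, 328.93, 329.29, 329.69, 330.26, 330.9, 331.23, 331.48, 331.83, 332.16]
```

Emit:
play_rows --deltas '[{"dp":[0,-0.004,0],"rot":[0,0,0],"grip":-1},{"dp":[0,-0.004,0],"rot":[0,0,0],"grip":-1}]'

```text
t: 22.3
tcp_pos: [0.5222, -0.3421, 0.3588]
ee_rot: [[0.228, 0.001, 0.974], [-0.974, 0.001, 0.228], [-0.001, -1.0, 0.001]]
wrist_force: [5.4, -4.1, -7.3]
finger_gap: 0.0393
```

```bash
python3 st.py; python3 sl.py w26|tail -2
```

```text
yaw now -76.80343358787609 t 22.3 N 1 D [-0.001  -0.0004 -0.0073] rotdeg [-0.06 23.2  -0.06]
{'dp': [0.0002, 0.0146, -0.0022], 'rot': [-0.0003, 0.1289, -0.0003]}
[ 0.5222 -0.3421  0.3588] [ 5.4 -4.1 -7.3] [-0.906 -1.206 -0.105]
w26 (215, 221) [311.27, 310.52, 310.36, 310.5, 310.6, 310.35]
w26 (316, 328) [327.53, 328.06, 328.81, 329.08, 329.85, 329.96, 330.24, 330.74, 331.5, 331.5, 331.61, 332.11]
```

View pics/w26d.png

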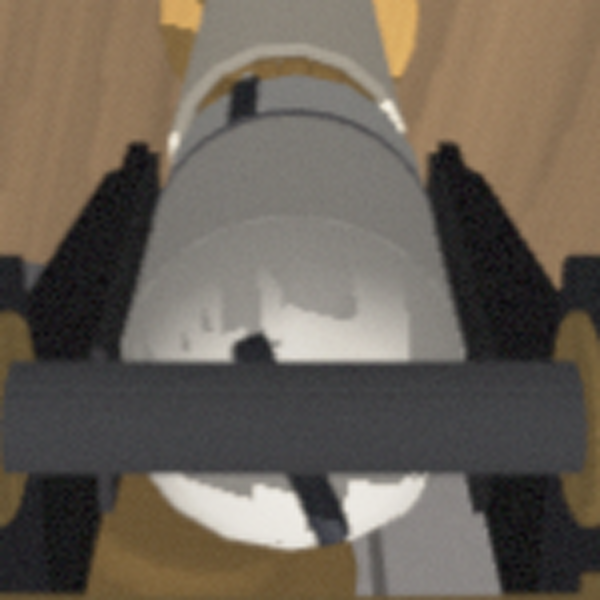

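Emit:
play_rows --deltas '[{"dp":[0,0.001,-0.001],"rot":[0,0.02,0],"grip":-1},{"dp":[0,0.001,0],"rot":[0,0.022,0],"grip":-1},{"dp":[0,0.001,0],"rot":[0,0.022,0],"grip":-1},{"dp":[0,0.001,0],"rot":[0,0.022,0],"grip":-1}]'

```text
t: 22.75
tcp_pos: [0.5216, -0.3424, 0.3586]
ee_rot: [[-0.05, -0.002, 0.999], [-0.999, 0.001, -0.05], [-0.001, -1.0, -0.002]]
wrist_force: [-0.0, -0.7, 2.3]
finger_gap: 0.0392
```

```bash
python3 st.py; python3 sl.py w27|tail -2
```

```text
yaw now -92.89185705623902 t 22.75 N 1 D [-0.0004 -0.0001 -0.0071] rotdeg [ 0.13  7.11 -0.06]
{'dp': [0.0003, 0.0143, -0.0009], 'rot': [0.0007, 0.0395, -0.0004]}
[ 0.5216 -0.3424  0.3586] [-0.  -0.7  2.3] [-0.112 -0.104  0.071]
w27 (215, 221) [311.02, 310.72, 310.49, 310.53, 310.51, 310.4]
w27 (316, 328) [327.48, 327.92, 328.44, 328.71, 329.38, 329.95, 330.31, 330.84, 331.17, 331.53, 331.56, 331.92]
```

```bash
python3 -c "
from h import *
i=grab_frame('side')[60:150,310:430,::-1];cv2.imwrite('pics/side28.png',cv2.resize(i,None,fx=6,fy=6,interpolation=cv2.INTER_CUBIC))
a=cv2.imread('pics/side13.png')[220:420,200:400];b=cv2.imread('pics/side28.png')[220:420,200:400]
cv2.imwrite('pics/scmp.png',cv2.resize(cv2.hconcat([a,b]),(800,400)))
"
```

```text
(no output)
```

View pics/scmp.png

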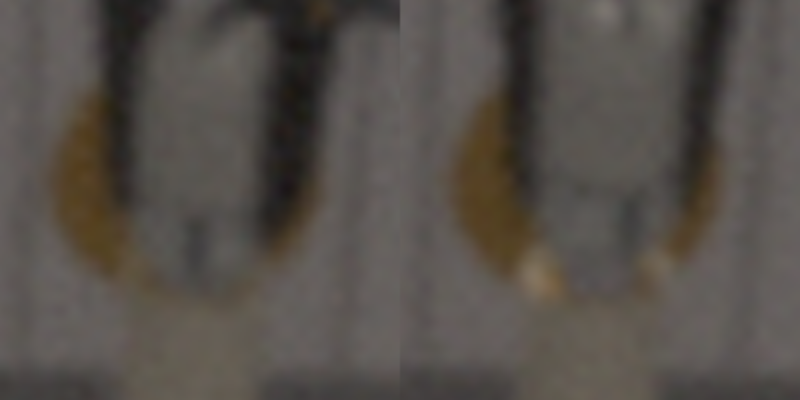

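```bash
python3 -c "
from h import *
c=camera_info('side')
f=lambda P:((proj(c,P)-[310,60]+.5)*6-.5-[200,220])*2
S=np.array([.5213,-.343,0])
print('axis',f([S+[0,0,z] for z in(.06,.10,.142,.155,.165,.175)]).round(0).tolist())
for z in(.155,.160,.165):
  for a in(82,88,95,102,108,114,120):
    print(z,a,f([S+[.02*np.cos(np.radians(a)),.02*np.sin(np.radians(a)),z]]).round(0).tolist())
"
python3 - <<'E'
import cv2,numpy as np
for n in('side13','side28'):
    g=cv2.cvtColor(cv2.imread(f'pics/{n}.png'),cv2.COLOR_BGR2GRAY)[220:420,200:400].astype(int)
    for r in(110,118,124,130,160,180): print(n,r*2,g[r,55:145:3].tolist())
E
```

```text
axis [[177.0, 510.0], [185.0, 394.0], [193.0, 266.0], [196.0, 225.0], [198.0, 194.0], [200.0, 161.0]]
0.155 82 [[187.0, 263.0]]
0.155 88 [[195.0, 264.0]]
0.155 95 [[203.0, 264.0]]
0.155 102 [[212.0, 263.0]]
0.155 108 [[220.0, 263.0]]
0.155 114 [[227.0, 261.0]]
0.155 120 [[233.0, 260.0]]
0.16 82 [[188.0, 247.0]]
0.16 88 [[196.0, 248.0]]
0.16 95 [[205.0, 248.0]]
0.16 102 [[213.0, 248.0]]
0.16 108 [[221.0, 247.0]]
0.16 114 [[228.0, 245.0]]
0.16 120 [[235.0, 244.0]]
0.165 82 [[189.0, 232.0]]
0.165 88 [[197.0, 232.0]]
0.165 95 [[206.0, 232.0]]
0.165 102 [[214.0, 232.0]]
0.165 108 [[222.0, 231.0]]
0.165 114 [[229.0, 229.0]]
0.165 120 [[236.0, 228.0]]
side13 220 [65, 65, 67, 70, 75, 80, 83, 83, 81, 84, 84, 82, 76, 71, 68, 68, 73, 78, 81, 82, 79, 77, 72, 67, 59, 49, 40, 36, 38, 43]
side13 236 [68, 66, 68, 74, 80, 79, 80, 84, 87, 86, 83, 83, 80, 71, 64, 67, 73, 79, 83, 85, 84, 83, 77, 72, 64, 56, 51, 50, 53, 59]
side13 248 [69, 73, 77, 78, 80, 82, 84, 83, 84, 86, 85, 81, 75, 67, 65, 66, 73, 82, 89, 92, 91, 88, 84, 80, 73, 67, 63, 62, 65, 70]
side13 260 [69, 72, 78, 82, 85, 84, 83, 84, 85, 85,
[... 439 characters left out ...]
, 68, 74, 82, 86, 84, 78, 76, 71, 66]
side28 236 [66, 66, 68, 69, 73, 76, 80, 83, 86, 88, 89, 91, 90, 90, 89, 90, 87, 82, 75, 69, 67, 71, 77, 79, 80, 81, 79, 73, 68, 67]
side28 248 [68, 70, 76, 84, 91, 92, 92, 88, 86, 85, 85, 84, 83, 84, 85, 84, 82, 79, 75, 71, 72, 75, 81, 87, 90, 88, 82, 75, 71, 71]
side28 260 [71, 79, 91, 99, 104, 102, 98, 94, 90, 86, 84, 82, 82, 81, 81, 82, 82, 80, 78, 75, 76, 81, 89, 94, 99, 101, 98, 91, 84, 83]
side28 320 [95, 96, 96, 93, 91, 90, 90, 89, 90, 92, 93, 93, 94, 93, 93, 95, 95, 94, 92, 91, 91, 91, 91, 90, 91, 93, 94, 94, 94, 95]
side28 360 [92, 92, 91, 89, 88, 89, 89, 90, 91, 92, 93, 93, 93, 93, 93, 95, 97, 95, 92, 93, 94, 93, 93, 92, 92, 93, 93, 93, 92, 91]
```

```bash
python3 - <<'E'
from h import *
c=camera_info('wrist');from plant import monitor
s=monitor.get_state();M=np.array(s['ee_rot']);T=np.array(s['tcp_pos'])
ct=dict(c);ct['origin']=M.T@(c['origin']-T);ct['rotation']=M.T@c['rotation']
m=.1743;dx,dz=.0003,-.0009
for b in(16,20,22,24,28):
    # direction of pins: angle beta CCW(world) from -x ; world CCW = rotation -y tool. -x rotated toward -z
    ang=np.radians(b);d=np.array([-np.cos(ang),0,-np.sin(ang)])
    P=[np.array([dx,m+y,dz])+.02*d for y in(.012,.018,.024)]
    Rr=[np.array([dx,m-h,dz])+sg*r*d for r,h,sg in((.012,.0375,1),(0,.042,1),(.012,.0375,-1))]
    print(b,'bar',proj(ct,P).round(1).tolist(),'rib',proj(ct,Rr).round(1).tolist())
E
```

```text
16 bar [[313.5, 221.0], [313.8, 217.5], [314.1, 214.2]] rib [[315.5, 277.8], [323.3, 307.7], [330.8, 323.8]]
20 bar [[311.2, 221.7], [311.5, 218.2], [311.9, 214.9]] rib [[313.6, 278.4], [323.3, 307.7], [332.6, 323.3]]
22 bar [[310.0, 222.1], [310.4, 218.6], [310.8, 215.3]] rib [[312.7, 278.7], [323.3, 307.7], [333.5, 323.1]]
24 bar [[308.9, 222.5], [309.3, 219.0], [309.8, 215.7]] rib [[311.7, 279.1], [323.3, 307.7], [334.3, 322.7]]
28 bar [[306.7, 223.6], [307.2, 220.0], [307.7, 216.7]] rib [[310.0, 279.8], [323.3, 307.7], [336.0, 322.0]]
```

Emit:
play_rows --deltas '[{"dp":[0,0.004,0],"rot":[0,0.015,0],"grip":-1},{"dp":[0,0.006,0],"rot":[0,0.015,0],"grip":-1},{"dp":[0,0.007,0],"rot":[0,0.002,0],"grip":-1},{"dp":[0,0.007,0],"rot":[0,0,0.001],"grip":-1},{"dp":[-0.001,0.007,-0.001],"rot":[0,0,0.001],"grip":-1}]'

```text
t: 23.35
tcp_pos: [0.5216, -0.3428, 0.3522]
ee_rot: [[-0.143, 0.0, 0.99], [-0.99, 0.003, -0.143], [-0.003, -1.0, -0.0]]
wrist_force: [-3.3, -1.2, 14.7]
finger_gap: 0.0396
```

```bash
python3 st.py; python3 sl.py w28|tail -2
```

```text
yaw now -98.20103327570914 t 23.35 N 1 D [-0.0004  0.0003 -0.0007] rotdeg [ 0.01  1.8  -0.14]
{'dp': [-0.0005, 0.0014, -0.0009], 'rot': [0.0001, 0.01, -0.0008]}
[ 0.5216 -0.3428  0.3522] [-3.3 -1.2 14.7] [-0.167  0.697  0.001]
w28 (215, 221) [311.54, 310.73, 310.55, 310.49, 310.47, 310.32]
w28 (316, 328) [327.48, 327.88, 328.51, 328.72, 329.34, 329.67, 330.08, 330.53, 331.16, 331.88, 332.22, 332.4]
```

Emit:
play_rows --deltas '[{"dp":[-0.001,0.007,-0.001],"rot":[0,0.004,0],"grip":-1},{"dp":[-0.001,0.007,-0.001],"rot":[0,0.002,0],"grip":-1}]'

```text
t: 23.6
tcp_pos: [0.5211, -0.3424, 0.3524]
ee_rot: [[-0.158, 0.002, 0.987], [-0.987, -0.001, -0.158], [0.0, -1.0, 0.003]]
wrist_force: [-3.4, 0.7, 14.1]
finger_gap: 0.0397
```

```bash
python3 st.py; python3 sl.py w29|tail -2; python3 st.py;  python3 -c "
from h import *
i=grab_frame('side')[60:150,310:430,::-1];cv2.imwrite('pics/side29.png',cv2.resize(i,None,fx=6,fy=6,interpolation=cv2.INTER_CUBIC))"
```

```text
yaw now -99.1125601546018 t 23.6 N 1 D [ 0.0001 -0.0001 -0.0009] rotdeg [-0.15  0.89  0.02]
{'dp': [0.0003, 0.0017, 0.0003], 'rot': [-0.0008, 0.0049, 0.0001]}
[ 0.5211 -0.3424  0.3524] [-3.4  0.7 14.1] [0.402 0.632 0.069]
w29 (215, 221) [311.35, 310.68, 310.32, 310.45, 310.47, 310.24]
w29 (316, 328) [327.4, 327.78, 328.51, 328.73, 329.29, 329.63, 330.14, 330.57, 331.1, 331.88, 332.18, 332.49]
yaw now -99.11331209282058 t 23.65 N 1 D [ 0.0001 -0.0002 -0.0008] rotdeg [-0.15  0.89  0.02]
{'dp': [0.0003, 0.0016, 0.0003], 'rot': [-0.0008, 0.0049, 0.0001]}
[ 0.5211 -0.3423  0.3523] [-2.8  2.  13. ] [0.361 0.607 0.024]
```

View pics/side29.png

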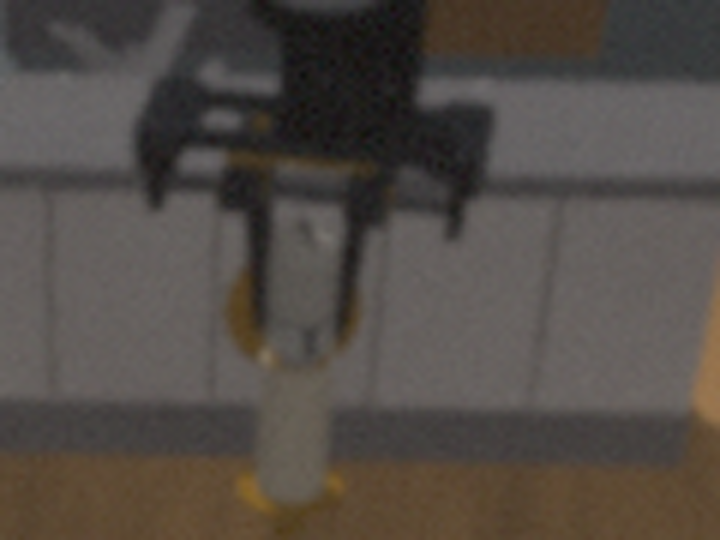

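View pics/w29.png

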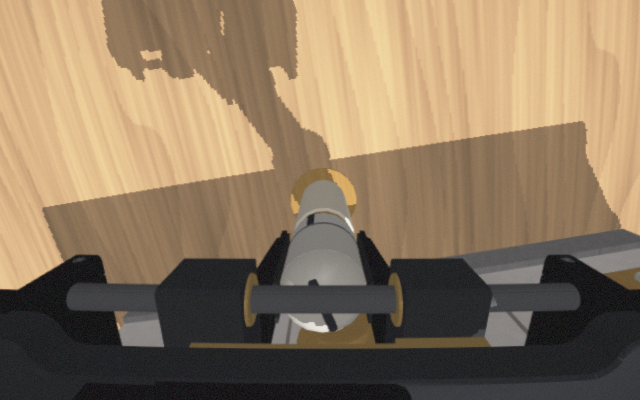

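```bash
python3 st.py|tail -1; python3 -c "
from plant import order
print(order.close_job())"
```

```text
[ 0.5211 -0.3423  0.3523] [-4.   1.5 13.3] [0.395 0.611 0.058]
the job is handed in; nothing more can be done
None
```

I pressed the sleeve down, seated and twisted the bulb, and handed the job in at about 23.7 s, still gripping and pressing. One check disagreed: I never felt a definite hard stop. I don't know the verdict.

**What I did**
- **Sleeve:** I pressed it down with the fingertips until it stopped. The tips were at 142 mm under about 18 N.
- **Bulb:** I gripped it with 40 N, lifted it out of the carton and turned it so the pins matched the slots. The slots were at about 140°, the pins about 22° from the tool's axis. I slid it home and twisted it clockwise.

**Last checks**
- **Pressure and pose:** the push was about 13 N downwards, with the tool upright to about 0.2°. The TCP height of 0.352 m is the same as when I first felt the bulb seat.
- **Pin angle:** the wrist-camera estimate puts the pins at about 102–103°. The lock line computed from the slots I measured is 102°. The side camera gave about 105°, good to about 5°.
- **Notch:** during a test lift at a tool yaw of –94°, the bulb rose about 6–7 mm and then held against 13 N. That fits the pins sitting in the lock notch.

**What disagreed**
- **Hard stop:** on the first twist the hand and bulb turned about 66°, well past the stated 0.69 rad (39.5°), with little resistance. The pictures showed no slip in the grip. I turned back to the slot and re-entered.
- **Final angle:** because of that, I set it from the cameras and the notch test, not from feeling the stop. The feel of the slot walls suggested a lock angle about 5° different, still inside the 0.15 rad allowance.
- **Other objects:** I never moved near the key fob, pill bottle, coin roll or ring box, but I did not measure their positions again at the end.

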